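# Put the water-sampling kit back on charge

## Task

The sampling kit is back from the field. Switch the charging dock off (pull its red lever toward the robot), then put every battery pack into a bay of the dock, tongue hooked under the dock's lip and the other end then swung down until the catch snaps over it and the pack lies flat. Stand every dip probe, tip down, in the glass beaker. When all the packs are home, and not before, push the lever fully back to on (away from the robot); knock nothing over.

Things in the scene. Friction and masses are not known exactly. Their poses are not given: they have to be found in the camera images.
- pack_1_mid (a point): battery pack, black box 100 (x) x 60 (y) x 24 mm high, orange tongue sticking out 12 mm at the +x end (40 mm wide, 4 to 10 mm above the underside), orange grip rib on top (52 mm along x, 16 mm wide, top 50 mm above the underside); 0.14 to 0.28 kg. Point: middle of the box seen from above, 25 mm above its underside. x points to the tongue, z up. May be absent.
- pack_2_mid (a point): battery pack exactly like pack_1. Point: middle of the box seen from above, 25 mm above its underside. x points to the tongue, z up. May be absent.
- pack_3_mid (a point): battery pack exactly like pack_1. Point: middle of the box seen from above, 25 mm above its underside. x points to the tongue, z up. May be absent.
- bay_1 (a point): bay 1 (right-hand) of the charging dock: point on its floor (16 mm above the bench), middle. x toward the lip side, y left, z up. Bay 65 mm wide between ribs 11 mm high. The black lip begins at x = +54 mm, underside 15 mm and top 21 mm above the floor; the slot under it ends at x = +66 mm. Near stop: face at x = -53 mm, 10 mm high. A seated pack's point lies at x = y = 0 (within 4 mm), z = 25 mm.
- bay_2 (a point): bay 2 (middle), like bay 1, same axes, 73 mm to its left. Each bay has a sprung steel catch over its near stop, 26 mm wide; its sloping nose reaches to x = -46 mm at rest, 25 to 36 mm above the floor. The near end of a pack going down pushes it back (5 to 12 N down on the pack) and it snaps over the top edge of the pack.
- bay_3 (a point): bay 3 (left-hand), like bay 1, same axes, 73 mm to the left of bay 2.
- probe_1_mid (a point): blue-handled dip probe, round stick 16 mm thick, 190 mm long, 0.07 kg; the handle is its upper half. Point: on its axis, 95 mm from each end; z runs from the tip to the handle end. It starts tip down in a slanted rest, handle up and away from the robot, 50 degrees above level; the trough ends 116 mm from the tip, the rest of the handle is free to grip. May be absent.
- probe_2_mid (a point): dip probe exactly like probe_1 (same point and axes), in another trough of the same rest; the three troughs lie side by side 52 mm apart. May be absent.
- probe_3_mid (a point): dip probe exactly like probe_1 (same point and axes), in another trough of the same rest; the three troughs lie side by side 52 mm apart. May be absent.
- beaker_mid (a point): loose glass beaker, 600 ml, about 94 mm outside and 68 mm clear inside, 124 mm high, open at the top, floor 2 mm thick, 0.43 kg. Point: on its axis, half-way up (62 mm above its underside).
- switch_tip (a point): tip of the red switch lever at the left of the bays of the dock, a red ball 26 mm across on a 50 mm stalk, 82 mm above the bench at either end; it swings in the x-z plane of the bays' axes about a pivot 44 mm lower, from 24 mm on the -x side of it (off) to 24 mm on the +x side (on); about 1.5 N moves it. Point: middle of the ball.
- switch (a joint): switch lever angle: 0 = off, leaning toward the robot (the dock's -x); 1.0 rad = on, leaning away from the robot (+x); it stays where it is left. It starts on.
- sample_3: white sample bottle, 51 mm across and 100 mm high, loose bystander to be left standing; origin at its underside.
- dropper_1: small amber dropper bottle, 33 mm across and 100 mm high, loose bystander to be left standing; origin at its underside.
Not all that is in view belongs to the job. What is shaped like the part that bears pack_2_mid but blue is not meant.

How it is judged:
By the outcome, as a careful person would: the job done as asked, in the order asked, and still so for the second after the job is handed in, with the robot touching nothing.
Of pack_1, pack_2, pack_3 only 2 to 3 are there at a start; the rules pass over those that are not, and their reading is None.
Of probe_1, probe_2, probe_3 only 2 to 3 are there at a start; the rules pass over those that are not, and their reading is None.
At some moment in a run one of pack_1, pack_2, pack_3, beaker may be knocked a few centimetres aside while the robot is not near it.
It also fails if it takes over 210 s, if anything falls off the work surface, if the arm or the gripper's body presses on something with over 40 N, if the wrist force passes 120 N, or if a joint passes its speed limit or range.

## Robot

A 6-joint arm with a two-finger parallel gripper is mounted at the origin on a cart in front of the work surface, level with it; the furniture and walls round the work are solid. World frame = base frame: x ahead of the robot, y to its left, z up, the work surface at z = 0. Lengths are in m, angles in rad, forces in N, time in s.
With the tool pointing down it reaches from about 0.25 to 0.775 m from the base axis. Payload 4 kg.
Tool frame: the origin (TCP) lies between the finger pads; the fingertips stand 14 mm ahead of it and the grasp point (between the pads) lies 5 mm behind it (tip_reach is the distance from the TCP to the fingertips, in m); z points along the fingers, y is the line along which they close (so a half turn about z gives the same grasp; the last joint's range is limited). The gripper opens to 94 mm and grips with 3 to 60 N. Pads are 16 mm wide; open, the fingers measure 119 mm over their backs; the gripper's body (75 mm by 177 mm) begins 78 mm behind the grasp point.
Start: joints at [1.162, 0.087, 1.371, -0, 1.684, -0.103], TCP at [0.166, 0.524, 0.22] pointing down, gripper open.
Joint ranges: [-3.1, 3.1], [-0.76, 2.03], [0.27, 2.55], [-1.08, 4.22], [0.17, 2.65], [-2.57, 2.57]. Speed limits (rad/s): [2.79, 2.79, 3.14, 3.14, 3.14, 3.14].

## Interface

Orientations are given as [roll, pitch, yaw] about the fixed x, y, z axes, in that order (R = Rz(yaw) Ry(pitch) Rx(roll)).
In Python, from bench import * gives the robot as it stands. The module is installed in compiled form; this text tells all that it offers.
- The arm moves only by the tool servo_tool, never from a script. Its argument "targets" is a list of rows, each a list of 4 numbers: the shift along the tool's x, y, z in cm, then the turn about the tool's z in degrees. A call has 1 to 8 rows; each row is the pose to reach, as a shift and turn from the pose commanded when the call began, along the tool's axes at that moment; what a row does not reach only later rows make up. A row lasts 1/8 s, in which the tool goes at most 62.5 mm and 10.7 degrees, less where a joint would pass 70% of its speed; a pose out of reach is approached as far as the arm can. A call with a gripper value outside its range is refused whole. "claw" is the closure in counts, from 0 (fully open) to 255 (shut), set as the call begins (left out, the last holds). The fingers move at their own pace and stop on an object; the grip force is fixed at half the most. Time passes only in rows, so rows that repeat a pose let the fingers close. It gives the time, the measured TCP pose, the force, the opening and the grip force at its end, in the units of the state.
- get_obs(): the state, without advancing time (a new reading comes with each control period).
- snapshot(name): name is "scene" or "top" or "wrist"; returns the picture (480x640x3 uint8, blue, green, red); there is no depth.
- camera_model(name): a dict with "camera_matrix" (3x3 intrinsics, pixels), "camera_from_world" (4x4, takes a point from world to camera coordinates). Camera axes: x right, y up, looking along -z (the intrinsics and any distortion apply to the point x, -y, -z); pixel columns grow to the right and rows downward; lengths in m; the calibration is good to about 2 mm. A picture is of the moment at which its call begins: read the wrist's pose just before it. camera_model takes no time and is no camera call; for the wrist camera it gives the pose at the moment of the call.
- close_job(): hands the job in; it is judged then, once.
The state is a dict: "time": time; "joint_positions": joint angles; "qvel": joint speeds; "joint_torque": joint torques, N m; "tool_pos": TCP position; "ee_rot": TCP orientation; "wrist_force": force on the tool from outside, world axes, zero at the start; "wrist_torque": the same for the moment, N m; "width": finger opening in m; "finger_force": force on a finger pad.
Only numpy, scipy, OpenCV 4.12 (cv2) and the standard library are available. Lean on these libraries where they do the work, as an engineer would, in place of code of your own. Each camera call takes 0.05 s, during which the arm holds its last target. There are 200 camera calls.

## Working session

There is one attempt and no reset: what is moved stays moved. The work goes in short steps, Python scripts to look and compute and a tool call to move; the robot and the scene stay as the last step left them, time stands still between calls to the robot, and variables do not carry over. Pictures are saved under pics/ and viewed, at most 14 in all, crops included, and the job is handed in when it is done.

Besides the shell and the picture viewer there is one more tool, called as name([rows], argument=value, ...), one row to a line, values as JSON. servo_tool: Moves the arm, as the interface text tells. Its arguments: {"type":"object","properties":{"targets":{"type":"array"},"claw":{"type":"number"}},"required":["targets"]}

```bash
mkdir -p pics
python3 - <<'E'
from bench import *
import cv2
o=get_obs();print(o)
for n in("scene","top"):
    im=snapshot(n);cv2.imwrite(f"pics/{n}0.png",im)
    c=camera_model(n);print(n,c)
print(camera_model("wrist"))
E
```

```text
{'time': 0.0, 'joint_positions': array([ 1.16190294e+00,  8.78987669e-02,  1.37220621e+00, -4.85587982e-06,
        1.68356340e+00, -1.03107430e-01]), 'qvel': array([ 0.0016181 , -0.0019211 , -0.00044878,  0.00084045,  0.00054216,
        0.00165648]), 'joint_torque': array([-1.05421772e-03, -3.40187824e+01, -3.02424860e+01,  7.16790953e-02,
        3.29881394e-02, -2.14439738e-04]), 'tool_pos': array([0.16538536, 0.52402577, 0.21835923]), 'ee_rot': array([-3.13952745e+00, -2.08843259e-04,  2.83580594e+00]), 'wrist_force': array([ 0.9812157 , -0.19193706,  0.72159093]), 'wrist_torque': array([0.00561726, 0.02611704, 0.00654799]), 'finger_force': 0.0, 'width': 0.09422099022067788}
scene {'camera_matrix': array([[550.3502743 ,   0.        , 322.34577876],
       [  0.        , 550.3502743 , 240.99467822],
       [  0.        ,   0.        ,   1.        ]]), 'camera_from_world': array([[ 0.675563  ,  0.73717819, -0.01352568, -0.32932617],
       [-0.61475119,  0.57330716,  0.54166399,  0.34986582],
       [ 0.40705725, -0.35761322,  0.84048627, -2.07808614],
       [ 0.        ,  0.    
[... 314 characters left out ...]
2],
       [ 9.75191092e-01, -4.55769045e-02,  2.16621975e-01,
        -6.10136499e-01],
       [-2.16448178e-01,  8.77381245e-03,  9.76254683e-01,
        -1.36050281e+00],
       [ 0.00000000e+00,  0.00000000e+00,  0.00000000e+00,
         1.00000000e+00]])}
{'camera_matrix': array([[429.13706133,   0.        , 315.47865611],
       [  0.        , 429.13706133, 240.47036942],
       [  0.        ,   0.        ,   1.        ]]), 'camera_from_world': array([[ 0.30152472,  0.95345389, -0.00291877, -0.54791916],
       [-0.92371685,  0.29135917, -0.24871068,  0.02385191],
       [-0.23628376,  0.07768854,  0.96857342, -0.39123797],
       [ 0.        ,  0.        ,  0.        ,  1.        ]])}
```

View pics/top0.png

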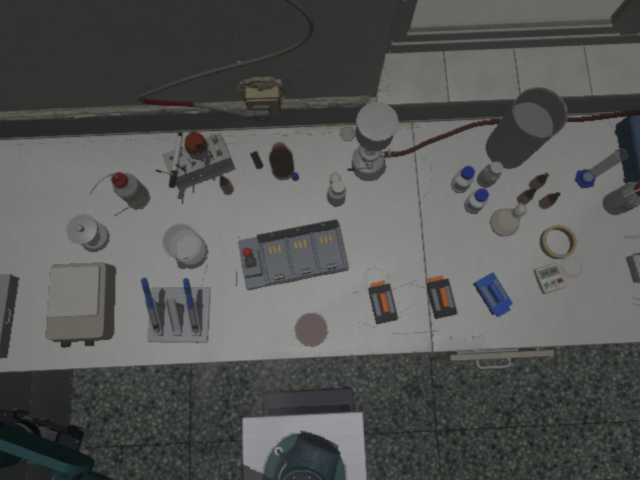

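View pics/scene0.png

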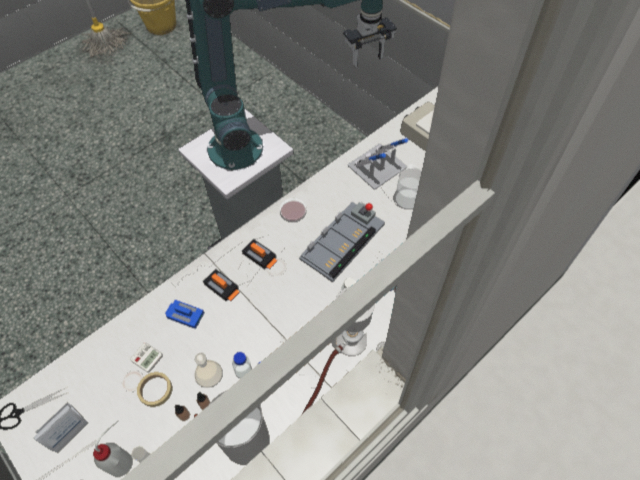

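```bash
cat > h.py <<'E'
from bench import *
import numpy as np, cv2
def ray(n,u,v,c=None):
    c=c or camera_model(n);T=np.array(c["camera_from_world"]);R=T[:3,:3];K=c["camera_matrix"]
    d=np.array([(u-K[0,2])/K[0,0],-(v-K[1,2])/K[1,1],-1.])
    return -R.T@T[:3,3],R.T@d
def plane(n,u,v,z,c=None):
    o,d=ray(n,u,v,c);return (o+d*(z-o[2])/d[2]).round(4)
def proj(n,p,c=None):
    c=c or camera_model(n);q=(c["camera_from_world"]@np.append(p,1))[:3];K=c["camera_matrix"]
    return np.array([K[0,2]-K[0,0]*q[0]/q[2],K[1,2]+K[1,1]*q[1]/q[2]]).round(1)
def go(p,yaw=None):
    "tool-axis shift (cm) and turn (deg) to TCP p, yaw deg"
    o=get_obs();y0=o["ee_rot"][2];d=np.array(p)-o["tool_pos"];c,s=np.cos(y0),np.sin(y0)
    t=0 if yaw is None else -((yaw-np.degrees(y0)+180)%360-180)
    return np.round([100*(c*d[0]+s*d[1]),100*(s*d[0]-c*d[1]),-100*d[2],t],2)
def blobs(im,lo,hi,amin=15):
    m=cv2.inRange(cv2.cvtColor(im,cv2.COLOR_BGR2HSV),np.array(lo),np.array(hi))
    cs,_=cv2.findContours(m,cv2.RETR_EXTERNAL,cv2.CHAIN_APPROX_NONE)
    return sorted([(cv2.contourArea(c),tuple(np.round(c[:,0].mean(0),1)),tuple(c[:,0].min(0)),tuple(c[:,0].max(0)),cv2.minAreaRect(c)) for c in cs if cv2.contourArea(c)>=amin],key=lambda b:-b[0])
def st():
    o=get_obs();print("t",round(o["time"],2),o["tool_pos"].round(4),np.degrees(o["ee_rot"]).round(1),"F",o["wrist_force"].round(1),"w",round(o["width"],4),round(o["finger_force"],1))
E
python3 - <<'E'
from h import *
im=cv2.imread("pics/top0.png")
for nm,lo,hi in(("orange",(5,140,90),(18,255,255)),("blue",(100,140,60),(125,255,255)),("red",(0,150,80),(4,255,255))):
    for b in blobs(im,lo,hi,20):print(nm,b[0],b[1],b[2],b[3],np.round(b[4][2]))
for nm,(u,v),z in(("packA rib",(383,302),.05),("packB rib",(441,297),.05),("ball",(249,253),.082),("dockNR",(348,268),.027),("dockNL",(245,289),.027),("dockFL",(239,238),.027),("beaker base",(185,250),0),("probeL end",(144,281),.16),("probeR end",(185,281),.16),("restFL",(148,292),0),("restFR",(210,287),0),("restNL",(148,342),0)):print(nm,plane("top",u,v,z))
o,_=ray("wrist",1,1);print("cam",o,get_obs()["tool_pos"])
cv2.imwrite("pics/crop.png",cv2.resize(im[200:360,120:480],None,fx=2.2,fy=2.2,interpolation=3))
E
```

```text
orange 86.5 (np.float64(384.0), np.float64(302.2)) (np.int32(380), np.int32(293)) (np.int32(388), np.int32(311)) 76.0
orange 79.5 (np.float64(443.8), np.float64(296.8)) (np.int32(440), np.int32(288)) (np.int32(448), np.int32(306)) 76.0
orange 25.5 (np.float64(435.8), np.float64(278.8)) (np.int32(430), np.int32(277)) (np.int32(442), np.int32(281)) 79.0
orange 22.0 (np.float64(377.5), np.float64(283.9)) (np.int32(372), np.int32(282)) (np.int32(384), np.int32(286)) 77.0
blue 367.0 (np.float64(493.8), np.float64(294.3)) (np.int32(476), np.int32(274)) (np.int32(511), np.int32(315)) 59.0
blue 85.0 (np.float64(481.5), np.float64(194.1)) (np.int32(476), np.int32(189)) (np.int32(487), np.int32(200)) 63.0
blue 76.0 (np.float64(468.0), np.float64(171.8)) (np.int32(463), np.int32(167)) (np.int32(473), np.int32(176)) 90.0
blue 66.5 (np.float64(583.2), np.float64(179.0)) (np.int32(576), np.int32(170)) (np.int32(593), np.int32(186)) 55.0
blue 33.0 (np.float64(148.5), np.float64(300.5)) (np.int32(146), np.int32(294)) (np.int32(151), np.int32(307)) 76.0
blue 28.5 (np.float64(189.0), np.float64(300.7)) (np.int32(187), np.int32(294)) (np.int32(191), np.int32(307)) 82.0
red 23.0 (np.float64(246.5), np.float64(251.5)) (np.int32(244), np.int32(249)) (np.int32(249), np.int32(254)) 90.0
packA rib [ 0.4309 -0.2272  0.05  ]
packB rib [ 0.437 -0.383  0.05 ]
ball [0.5743 0.1235 0.082 ]
dockNR [ 0.5306 -0.1408  0.027 ]
dockNL [0.4858 0.1431 0.027 ]
dockFL [0.6292 0.1574 0.027 ]
beaker base [0.6078 0.3142 0.    ]
probeL end [0.5001 0.3754 0.16  ]
probeR end [0.4954 0.2737 0.16  ]
restFL [0.4935 0.4158 0.    ]
restFR [0.4995 0.2438 0.    ]
restNL [0.357  0.4126 0.    ]
cam [0.09480041 0.54586088 0.38327567] [0.16541358 0.52404753 0.21841447]
```

View pics/crop.png

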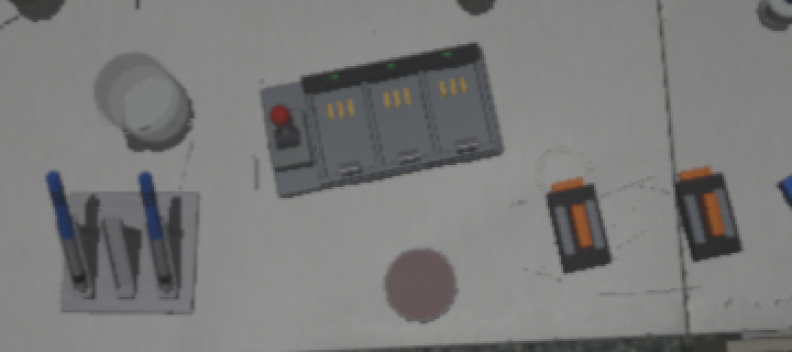

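Run:
```python
from h import *
st();print(go([.55,.03,.27],9))
```

```text
t 0.1 [0.1654 0.524  0.2184] [-179.9   -0.   162.5] F [0.4 0.6 0.6] w 0.0938 0.0
[-51.55 -35.53  -5.16 153.48]
```

servo_tool([
  [-6,-4,-5,10],
  [-12,-8,-5,20],
  [-19,-13,-5,30],
  [-26,-18,-5,40],
  [-32,-22,-5,50],
  [-39,-27,-5,60],
  [-45,-31,-5,70],
  [-51.5,-35.5,-5,80],
])

```text
time: 1.1
tool_pos: [0.4661, 0.1376, 0.2689]
ee_rot: [-3.141, -0.0, 1.434]
wrist_force: [0.6, 1.0, -0.2]
width: 0.094
finger_force: 0.0
```

servo_tool([
  [0,0,0,10],
  [0,0,0,20],
  [0,0,0,30],
  [0,0,0,40],
  [0,0,0,50],
  [0,0,0,60],
  [0,0,0,70],
  [0,0,0,73.5],
], claw=255)

```text
time: 2.1
tool_pos: [0.4651, 0.1393, 0.2686]
ee_rot: [-3.142, 0.001, 0.154]
wrist_force: [-0.3, -0.1, 0.0]
width: 0.0175
finger_force: 0.0
```

Run:
```python
from h import *
st();c=camera_model("wrist");im=snapshot("wrist");cv2.imwrite("pics/w1.png",im)
np.save("w1.npy",c,allow_pickle=True)
```

```text
t 2.1 [0.4651 0.1393 0.2686] [-1.8e+02  1.0e-01  8.8e+00] F [-0.3 -0.1  0. ] w 0.0175 0.0
```

View pics/w1.png

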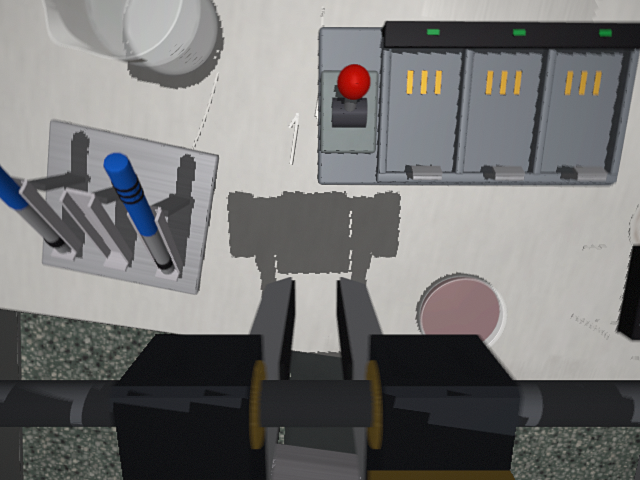

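Run:
```python
from h import *
c=np.load("w1.npy",allow_pickle=True).item();im=cv2.imread("pics/w1.png");g=cv2.cvtColor(im,6)
b=blobs(im,(0,150,80),(6,255,255),100)[0];(u,v),r=b[1],b[3][0]-b[2][0];print("ball",u,v,r,plane("wrist",(b[2][0]+b[3][0])/2,(b[2][1]+b[3][1])/2,.082,c))
pts=[]
for u in(400,430,500,580,600):
    col=g[30:80,u].astype(int);k=30+np.argmax(np.diff(col)>12)
    print(u,k,end=' ');pts.append(plane("wrist",u,k+.5,.031,c))
pts=np.array(pts);p=np.polyfit(pts[:,1],pts[:,0],1);print("lip yaw",np.degrees(np.arctan(-p[0])),pts[0],pts[-1])
print(g[110,375:395],g[110,455:470],g[110,535:550],g[110,612:628])
print([plane("wrist",u,110,.027,c) for u in(386,463,543,619)])
for u in(460,542):print(g[150:190,u])
print([plane("wrist",u,v,.016,c) for u,v in((318,183),(610,185))])
for b in blobs(im,(100,140,60),(125,255,255),50):print("blue",b[0],b[1],b[2],b[3])
```

```text
ball 353.5 81.7 31 [0.5744 0.1264 0.082 ]
400 47 430 47 500 47 580 52 600 53 lip yaw 7.135906484093431 [0.6138 0.088  0.031 ] [ 0.6357 -0.0851  0.031 ]
[114  96 125 121  48  63 112 144 149 142 136 128 114  99 129 140 139 139
 138 140] [133 134  82  43  43  60  99 132 147 139 132 125 113 103 117] [105  48  43  44  45  57  87 112 130 128 124 119 113 102 111] [111  93  51  41  44  45  43  45  51  78  96 109 115 113 109 105]
[array([0.5612, 0.0893, 0.027 ]), array([0.5719, 0.0203, 0.027 ]), array([ 0.583 , -0.0515,  0.027 ]), array([ 0.5936, -0.1196,  0.027 ])]
[141 141 142 140 140 139 139 137 138 137 136 135 134 133 132 132 132 130
 130 130 129 128 113  97 123 140 140 136 133 128 125 102  83  89  89 136
 194 201 198 197]
[113 110 107 107 103 103 101 101 102 106 108 113 116 115 117 120 121 119
 120 121 121 102  91  94 116 124 125 122 124 122 120 111  98  90  87 125
 162 191 190 190]
[array([0.4852, 0.1398, 0.016 ]), array([ 0.5267, -0.1412,  0.016 ])]
blue 803.0 (np.float64(119.6), np.float64(171.1)) (np.int32(104), np.int32(153)) (np.int32(135), np.int32(189))
blue 791.5 (np.float64(135.5), np.float64(205.1)) (np.int32(117), np.int32(184)) (np.int32(156), np.int32(235))
blue 558.0 (np.float64(9.5), np.float64(190.0)) (np.int32(0), np.int32(167)) (np.int32(27), np.int32(208))
```

Run:
```python
from h import *
st();print(go([.6056,.1311,.15],8.5),go([.6056,.1311,.080],8.5))
```

```text
t 2.15 [0.4651 0.1393 0.2687] [-1.8e+02  1.0e-01  8.8e+00] F [-0.1  0.3 -0.4] w 0.0134 0.0
[13.76  2.96 11.87  0.29] [13.76  2.96 18.87  0.29]
```

servo_tool([
  [5,1,0,0.3],
  [10,2,4,0.3],
  [13.8,3,8,0.3],
  [13.8,3,12,0.3],
  [13.8,3,16,0.3],
  [13.8,3,18.9,0.3],
  [13.8,3,18.9,0.3],
])

```text
time: 3.02
tool_pos: [0.6038, 0.131, 0.0763]
ee_rot: [-3.141, 0.008, 0.152]
wrist_force: [0.3, 1.3, 0.3]
width: 0.0003
finger_force: 0.0
```

servo_tool([
  [-1.0,0,0,0],
  [-2,0,0,0],
  [-3,0,0,0],
  [-4,0,0,0],
  [-5,0,0,0],
  [-5.5,0,0,0],
  [-5.9,0,0,0],
  [-5.9,0,0,0],
])

```text
time: 4.03
tool_pos: [0.5534, 0.1233, 0.0807]
ee_rot: [-3.141, -0.014, 0.151]
wrist_force: [15.7, 3.7, -7.4]
width: 0.0009
finger_force: 7.9
```

Run:
```python
from h import *
st();im=snapshot("top")
for b in blobs(im,(0,150,80),(4,255,255),10):print(b[:4],plane("top",*b[1],.082))
```

```text
t 4.03 [0.5534 0.1233 0.0807] [-180.    -0.8    8.7] F [15.7  3.7 -7.4] w 0.0009 7.9
```

servo_tool([
  [2,0,0,0],
  [2.5,0,-3,0],
  [2.5,0,-8,0],
  [-1,0,-14,0],
  [-5,0,-18,0],
  [-5,0,-18,0],
], claw=0)

```text
time: 4.82
tool_pos: [0.4979, 0.1148, 0.2656]
ee_rot: [3.141, -0.008, 0.152]
wrist_force: [-1.0, 0.3, 0.0]
width: 0.0574
finger_force: 0.0
```

Run:
```python
from h import *
st();c=camera_model("wrist");im=snapshot("wrist");cv2.imwrite("pics/w2.png",im)
for b in blobs(im,(0,150,80),(6,255,255),100):print(b[:4],plane("wrist",*b[1],.082,c))
print(go([.43,-.227,.2],12))
im=snapshot("top");
for b in blobs(im,(5,140,90),(18,255,255),20):print(b[1],plane("top",*b[1],.05 if b[0]>50 else .008))
```

```text
t 4.83 [0.4979 0.1148 0.2656] [180.   -0.5   8.7] F [-1.   0.3  0. ] w 0.0574 0.0
(711.0, (np.float64(314.5), np.float64(179.9)), (np.int32(299), np.int32(165)), (np.int32(330), np.int32(195))) [0.5299 0.1203 0.082 ]
[-11.89  32.76   6.25  -3.32]
(np.float64(383.9), np.float64(302.0)) [ 0.4308 -0.2296  0.05  ]
(np.float64(443.8), np.float64(296.8)) [ 0.4372 -0.3906  0.05  ]
(np.float64(435.8), np.float64(278.8)) [ 0.4921 -0.3835  0.008 ]
(np.float64(377.5), np.float64(283.8)) [ 0.4857 -0.221   0.008 ]
```

servo_tool([
  [-3,6,2,0],
  [-6,12,4,0],
  [-9,18,6,0],
  [-12,24,6.3,0],
  [-13,30,6.3,0],
  [-13,32.8,6.3,0],
  [-13,32.8,6.3,0],
])

```text
time: 5.8
tool_pos: [0.4181, -0.2314, 0.1934]
ee_rot: [-3.137, 0.006, 0.146]
wrist_force: [0.2, -0.2, 0.2]
width: 0.094
finger_force: 0.0
```

Run:
```python
from h import *
st();c=camera_model("wrist");im=snapshot("wrist");cv2.imwrite("pics/w3.png",im);np.save("w3.npy",c,allow_pickle=True)
for b in blobs(im,(5,140,90),(18,255,255),150):
    bx=cv2.boxPoints(b[4]);print(b[0],b[1],bx.round().tolist(),[plane("wrist",*p,.05,c)[:2].tolist() for p in bx],plane("wrist",*b[4][0],.05,c))
```

```text
t 5.8 [ 0.4181 -0.2314  0.1934] [-179.7    0.3    8.4] F [ 0.2 -0.2  0.2] w 0.094 0.0
1415.0 (np.float64(533.4), np.float64(229.5)) [[517.0, 197.0], [548.0, 195.0], [553.0, 267.0], [521.0, 269.0]] [[0.4611, -0.3715], [0.4657, -0.3935], [0.4135, -0.412], [0.4086, -0.3889]] [ 0.4378 -0.3913  0.05  ]
1350.0 (np.float64(319.1), np.float64(211.0)) [[309.0, 175.0], [329.0, 175.0], [329.0, 246.0], [309.0, 246.0]] [[0.4551, -0.2208], [0.4572, -0.2349], [0.4052, -0.2429], [0.4031, -0.2282]] [ 0.4307 -0.2316  0.05  ]
716.0 (np.float64(317.5), np.float64(134.4)) [[293.0, 127.0], [342.0, 127.0], [342.0, 142.0], [293.0, 142.0]] [[0.4863, -0.2051], [0.4912, -0.2387], [0.4812, -0.2404], [0.4762, -0.2065]] [ 0.4837 -0.2227  0.05  ]
714.0 (np.float64(519.5), np.float64(155.8)) [[494.0, 148.0], [545.0, 148.0], [545.0, 163.0], [494.0, 163.0]] [[0.4926, -0.3464], [0.4977, -0.3817], [0.4877, -0.3846], [0.4824, -0.349]] [ 0.4901 -0.3654  0.05  ]
```

View pics/w3.png

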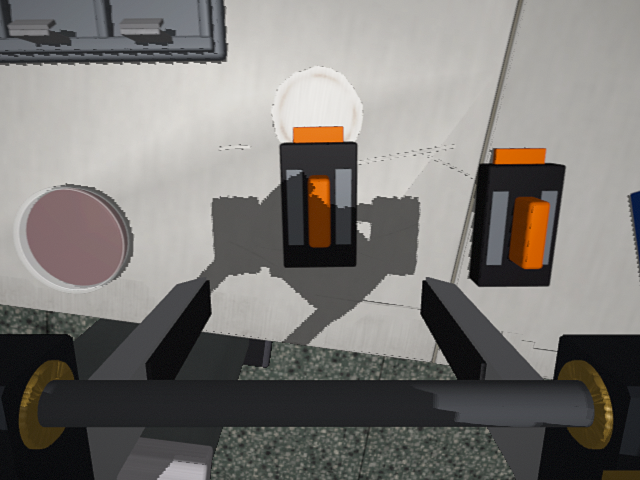

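servo_tool([
  [0,0.2,5,0],
  [0,0.2,10,0],
  [0,0.2,14,0],
  [0,0.2,15,0],
  [0,0.2,15,0],
])

```text
time: 6.48
tool_pos: [0.4199, -0.23, 0.0469]
ee_rot: [-3.14, 0.001, 0.153]
wrist_force: [0.6, -0.4, 0.3]
width: 0.0937
finger_force: 0.0
```

servo_tool([
  [0,0,0,0],
  [0,0,0,0],
  [0,0,0,0],
  [0,0,0,0],
  [0,0,0,0],
  [0,0,0,0],
  [0,0,0,0],
  [0,0,0,0],
], claw=255)

```text
time: 7.48
tool_pos: [0.4199, -0.2312, 0.0472]
ee_rot: [3.141, 0.0, 0.151]
wrist_force: [0.2, -0.7, -0.8]
width: 0.017
finger_force: 0.4
```

servo_tool([
  [0,0,-1,0],
  [0,0,-3,0],
  [0,0,-6,0],
  [0,0,-10,0],
  [0,0,-10,0],
])

```text
time: 8.1
tool_pos: [0.4219, -0.2323, 0.151]
ee_rot: [3.136, -0.006, 0.152]
wrist_force: [0.2, -0.6, -3.8]
width: 0.0155
finger_force: 30.0
```

Run:
```python
from h import *
st();c=camera_model("wrist");im=snapshot("wrist");cv2.imwrite("pics/w4.png",im);np.save("w4.npy",c,allow_pickle=True)
for b in blobs(im,(5,140,90),(18,255,255),150):print(b[:4])
print(go([.575,-.017,.2],8.5))
```

```text
t 8.1 [ 0.4219 -0.2323  0.151 ] [179.7  -0.3   8.7] F [ 0.2 -0.6 -3.8] w 0.0155 30.0
(4695.5, (np.float64(315.6), np.float64(279.2)), (np.int32(296), np.int32(214)), (np.int32(335), np.int32(343)))
(2972.0, (np.float64(553.2), np.float64(254.5)), (np.int32(530), np.int32(215)), (np.int32(577), np.int32(296)))
(2106.0, (np.float64(316.0), np.float64(143.5)), (np.int32(273), np.int32(131)), (np.int32(359), np.int32(156)))
(895.5, (np.float64(539.3), np.float64(169.0)), (np.int32(510), np.int32(161)), (np.int32(569), np.int32(177)))
[ 18.5  -18.86  -5.16   0.18]
```

View pics/w4.png

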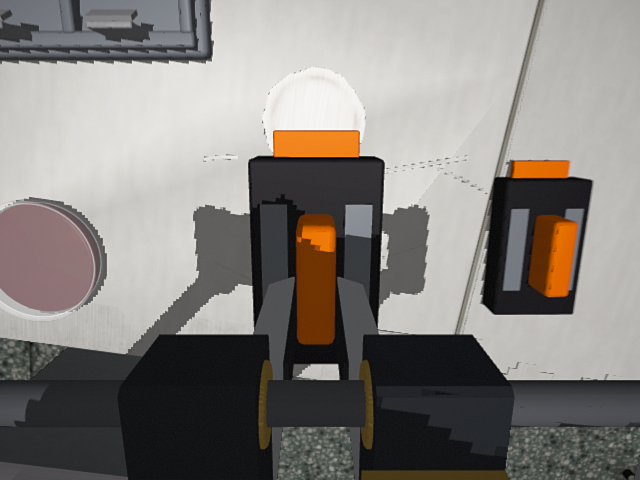

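```bash
cat >> h.py <<'E'
def packpt(tcp,yaw,g,gz,tilt,p):
    "world point of pack-frame p (z from underside), gripped at pack x=g, TCP gz above underside; pinch axis 5mm above TCP; tilt deg tongue-down"
    a=np.radians(tilt);dx=p[0]-g;dz=p[2]-gz-.005
    x=np.cos(a)*dx+np.sin(a)*dz;z=-np.sin(a)*dx+np.cos(a)*dz+.005
    y=np.radians(yaw);return np.array(tcp)+[x*np.cos(y)-p[1]*np.sin(y),x*np.sin(y)+p[1]*np.cos(y),z]
def tilt(im,c,g=-.011,gz=.047,verbose=1):
    "tilt from tongue far/near v and rib far end"
    o=get_obs();t=o["tool_pos"];y=np.degrees(o["ee_rot"][2])
    bs=[b for b in blobs(im,(5,140,90),(18,255,255),300) if abs(b[1][0]-316)<60]
    b=min(bs,key=lambda b:b[1][1]);
    if verbose:print("tongue",b[:4])
    for a in range(-10,41,5):print(a,proj("wrist",packpt(t,y,g,gz,a,(.062,.02,.010)),c),proj("wrist",packpt(t,y,g,gz,a,(.062,-.02,.010)),c),proj("wrist",packpt(t,y,g,gz,a,(.026,0,.05)),c))
E
python3 - <<'E'
from h import *
tilt(cv2.imread("pics/w4.png"),camera_model("wrist"))
E
```

```text
tongue (2106.0, (np.float64(316.0), np.float64(143.5)), (np.int32(273), np.int32(131)), (np.int32(359), np.int32(156)))
-10 [267.6 107.8] [362.7 107.7] [315.5 222.8]
-5 [269.5 115.3] [360.9 115.2] [315.4 220.4]
0 [271.1 123.6] [359.2 123.5] [315.4 218.8]
5 [272.6 132.4] [357.6 132.4] [315.4 217.9]
10 [274.  141.9] [356.2 141.8] [315.4 217.8]
15 [275.2 151.8] [355.  151.7] [315.4 218.4]
20 [276.3 162. ] [353.9 161.9] [315.3 219.7]
25 [277.3 172.6] [352.9 172.5] [315.3 221.5]
30 [278.1 183.4] [352.  183.3] [315.3 224. ]
35 [278.9 194.5] [351.2 194.4] [315.3 226.9]
40 [279.6 205.7] [350.6 205.7] [315.3 230.4]
```

Run:
```python
from h import *
for u,v in((337,203),(329,203),(281,180),(295,180),(227,192),(365,172),(240,160),(232,170)):print((u,v),plane("top",u,v,0))
im=cv2.imread("pics/top0.png");cv2.imwrite("pics/c2.png",cv2.resize(im[110:280,200:400],None,fx=3,fy=3,interpolation=3))
```

```text
(337, 203) [ 0.7255 -0.122   0.    ]
(329, 203) [ 0.7266 -0.099   0.    ]
(281, 180) [0.8026 0.0369 0.    ]
(295, 180) [ 0.8007 -0.0038  0.    ]
(227, 192) [0.7734 0.1941 0.    ]
(365, 172) [ 0.8156 -0.2087  0.    ]
(240, 160) [0.8698 0.1551 0.    ]
(232, 170) [0.84   0.1789 0.    ]
```

View pics/c2.png

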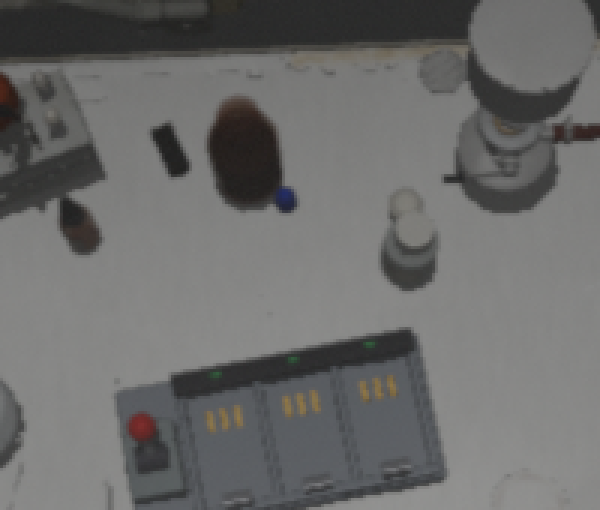

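Run:
```python
from h import *
st();print(go([.672,.071,.14],8.5),go([.672,.071,.085],8.5))
c=np.load("w1.npy",allow_pickle=True).item();print(plane("wrist",430,22,.037,c),plane("wrist",430,48,.031,c))
```

```text
t 8.15 [ 0.4205 -0.2314  0.1484] [ 1.799e+02 -1.000e-01  8.700e+00] F [ 0.1 -0.1 -4.3] w 0.0154 30.0
[ 29.42 -26.09   0.84   0.18] [ 29.42 -26.09   6.34   0.18]
[0.636  0.0679 0.037 ] [0.6174 0.0621 0.031 ]
```

servo_tool([
  [4.5,-4,-1,0.2],
  [9,-8,-1,0.2],
  [13.5,-12,-1,0.2],
  [18,-16,0,0.2],
  [22,-20,0,0.2],
  [26,-24,0.5,0.2],
  [29.4,-26.1,0.8,0.2],
  [29.4,-26.1,0.8,0.2],
])

```text
time: 9.15
tool_pos: [0.6705, 0.0738, 0.1341]
ee_rot: [-3.14, 0.007, 0.151]
wrist_force: [-0.8, -0.3, -2.2]
width: 0.0161
finger_force: 30.0
```

servo_tool([
  [0,0,3,0],
  [0,0,5.5,0],
  [0,0,6,0],
  [0,0,6.4,0],
  [0,0,6.8,0],
  [0,0,6.8,0],
])

```text
time: 9.9
tool_pos: [0.6738, 0.071, 0.0749]
ee_rot: [3.141, -0.009, 0.147]
wrist_force: [4.1, 2.6, 6.4]
width: 0.0158
finger_force: 30.0
```

Run:
```python
from h import *
st();c=camera_model("wrist");im=snapshot("wrist");cv2.imwrite("pics/w5.png",im);tilt(im,c,g=-.013)
```

```text
t 9.9 [0.6738 0.071  0.0749] [180.   -0.5   8.4] F [4.1 2.6 6.4] w 0.0158 30.0
tongue (1493.0, (np.float64(315.5), np.float64(153.6)), (np.int32(276), np.int32(144)), (np.int32(355), np.int32(163)))
-10 [267.7 103.3] [362.9 103.2] [315.5 217.4]
-5 [269.6 111. ] [361. 111.] [315.4 215. ]
0 [271.3 119.6] [359.3 119.5] [315.4 213.4]
5 [272.9 128.7] [357.8 128.7] [315.4 212.7]
10 [274.3 138.4] [356.4 138.3] [315.4 212.7]
15 [275.5 148.5] [355.1 148.5] [315.4 213.5]
20 [276.6 159. ] [354.  158.9] [315.4 214.9]
25 [277.7 169.7] [353.  169.7] [315.4 217. ]
30 [278.5 180.8] [352.1 180.8] [315.4 219.7]
35 [279.3 192.1] [351.3 192. ] [315.4 222.9]
40 [280.  203.5] [350.6 203.5] [315.4 226.6]
```

View pics/w5.png

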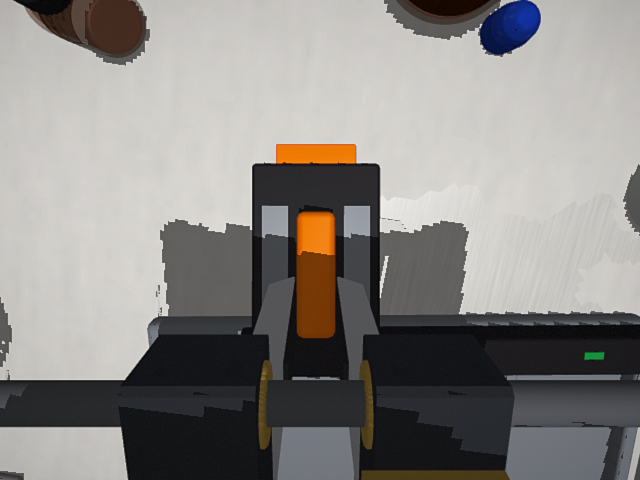

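servo_tool([
  [0,0,0.4,0],
  [0,0,0.7,0],
  [0,0,0.9,0],
  [0,0,0.9,0],
])

```text
time: 10.45
tool_pos: [0.6763, 0.0713, 0.0681]
ee_rot: [3.141, -0.016, 0.147]
wrist_force: [7.1, 1.9, 9.2]
width: 0.0158
finger_force: 30.0
```

Run:
```python
from h import *
st();c=camera_model("wrist");im=snapshot("wrist");tilt(im,c,g=-.013)
```

```text
t 10.45 [0.6763 0.0713 0.0681] [180.   -0.9   8.4] F [7.1 1.9 9.2] w 0.0158 30.0
tongue (963.0, (np.float64(315.5), np.float64(163.4)), (np.int32(278), np.int32(156)), (np.int32(353), np.int32(170)))
-10 [267.8 103.8] [362.7 103.7] [315.4 217.1]
-5 [269.7 111.6] [360.8 111.6] [315.4 214.7]
0 [271.4 120.2] [359.1 120.2] [315.4 213.3]
5 [272.9 129.4] [357.6 129.4] [315.4 212.6]
10 [274.3 139.1] [356.2 139.1] [315.4 212.7]
15 [275.5 149.2] [354.9 149.2] [315.4 213.5]
20 [276.7 159.7] [353.8 159.7] [315.4 215. ]
25 [277.7 170.5] [352.8 170.5] [315.4 217.1]
30 [278.5 181.6] [352.  181.6] [315.4 219.8]
35 [279.3 192.9] [351.2 192.8] [315.4 223.1]
40 [280.  204.4] [350.5 204.3] [315.4 226.8]
```

servo_tool([
  [0,0,0.3,0],
  [0,0,0.5,0],
  [0,0,0.5,0],
])

```text
time: 10.88
tool_pos: [0.6766, 0.0714, 0.0671]
ee_rot: [3.141, -0.018, 0.147]
wrist_force: [2.4, 2.1, 20.4]
width: 0.0156
finger_force: 30.0
```

servo_tool([
  [0,0,-1,0],
  [0,0,-4,0],
  [0,0,-7.5,0],
  [0,0,-7.5,0],
  [0,0,-7.5,0],
])

```text
time: 11.5
tool_pos: [0.6695, 0.0709, 0.1295]
ee_rot: [-3.141, 0.005, 0.147]
wrist_force: [0.2, 1.2, -3.0]
width: 0.0156
finger_force: 30.0
```

Run:
```python
from h import *
st();c=camera_model("wrist");im=snapshot("wrist");tilt(im,c,g=-.013)
for b in blobs(im,(5,140,90),(18,255,255),300):print(b[:4])
```

```text
t 11.5 [0.6695 0.0709 0.1295] [-180.     0.3    8.4] F [ 0.2  1.2 -3. ] w 0.0156 30.0
tongue (920.5, (np.float64(315.3), np.float64(164.2)), (np.int32(278), np.int32(158)), (np.int32(353), np.int32(171)))
-10 [267.2 102.9] [362.7 102.9] [315.  218.3]
-5 [269.1 110.5] [360.8 110.5] [315.  215.7]
0 [270.9 118.9] [359.1 118.8] [315. 214.]
5 [272.5 127.9] [357.6 127.8] [315.  213.2]
10 [273.9 137.4] [356.2 137.3] [315.  213.1]
15 [275.2 147.4] [354.9 147.3] [315.  213.7]
20 [276.3 157.8] [353.8 157.7] [315. 215.]
25 [277.4 168.5] [352.8 168.4] [315. 217.]
30 [278.3 179.4] [351.9 179.4] [315.1 219.6]
35 [279.1 190.6] [351.1 190.6] [315.1 222.7]
40 [279.8 202. ] [350.4 202. ] [315.1 226.3]
(4543.0, (np.float64(315.4), np.float64(268.0)), (np.int32(297), np.int32(206)), (np.int32(334), np.int32(330)))
(920.5, (np.float64(315.3), np.float64(164.2)), (np.int32(278), np.int32(158)), (np.int32(353), np.int32(171)))
```

Run:
```python
from h import *
st();print(go([.556,.0538,.145],8.5))
```

```text
t 11.55 [0.6693 0.071  0.1289] [-180.     0.3    8.5] F [ 0.3  0.2 -1.9] w 0.0156 30.0
[-11.46   0.03  -1.61  -0.05]
```

servo_tool([
  [-1,0,-1.6,0],
  [-5,0,-1.6,0],
  [-9,0,-1.6,0],
  [-11.5,0,-1.6,0],
  [-11.5,0,-1.6,0],
  [-11.5,0,-1.6,0],
])

```text
time: 12.3
tool_pos: [0.5579, 0.0545, 0.1487]
ee_rot: [3.142, -0.001, 0.148]
wrist_force: [0.1, -0.5, -2.7]
width: 0.0158
finger_force: 30.0
```

Run:
```python
from h import *
st();c=camera_model("wrist");np.save("w6.npy",c,allow_pickle=True);im=snapshot("wrist");cv2.imwrite("pics/w6.png",im);tilt(im,c,g=-.015)
```

```text
t 12.3 [0.5579 0.0545 0.1487] [ 1.8e+02 -1.0e-01  8.5e+00] F [ 0.1 -0.5 -2.7] w 0.0158 30.0
tongue (906.5, (np.float64(315.3), np.float64(164.0)), (np.int32(278), np.int32(157)), (np.int32(353), np.int32(170)))
-10 [267.3  97.1] [363.3  97.1] [315.4 212. ]
-5 [269.3 105.1] [361.3 105. ] [315.4 209.4]
0 [271.  113.7] [359.5 113.7] [315.4 207.8]
5 [272.7 123. ] [357.9 123. ] [315.4 207.1]
10 [274.1 132.9] [356.5 132.8] [315.4 207.1]
15 [275.4 143.2] [355.2 143.1] [315.4 207.9]
20 [276.6 153.8] [354.  153.8] [315.4 209.5]
25 [277.6 164.8] [353.  164.7] [315.4 211.7]
30 [278.6 176. ] [352.1 175.9] [315.4 214.5]
35 [279.4 187.4] [351.3 187.4] [315.4 217.9]
40 [280.1 199. ] [350.6 199. ] [315.4 221.7]
```

View pics/w6.png

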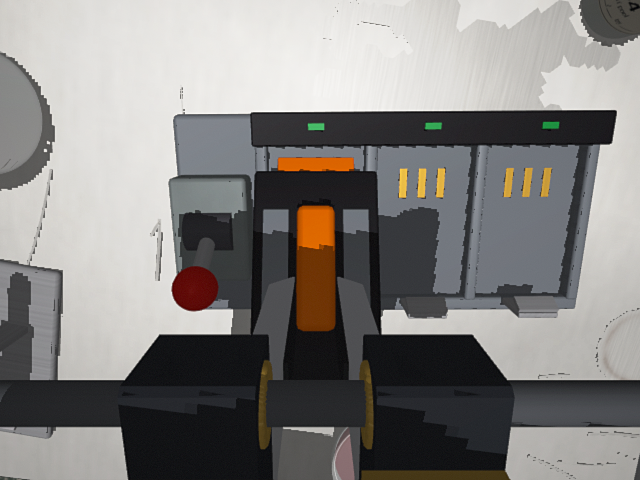

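Run:
```python
from h import *
c=np.load("w6.npy",allow_pickle=True).item();im=cv2.imread("pics/w6.png");g=cv2.cvtColor(im,6)
for u in(270,300,340,395,440,520,580):
    print(u,g[136:158,u])
    k=136+np.argmax(np.diff(g[136:158,u].astype(int))>25);print(k,plane("wrist",u,k+.5,.037,c))
b=blobs(im,(45,100,60),(80,255,255),40);print([(x[1],plane("wrist",*x[1],.037,c)) for x in b])
for u in(262,371,477):print(plane("wrist",u,170,.027,c))
print([plane("wrist",u,v,.027,c) for u,v in((266,165),(371,165),(480,165))])
print(g[165,255:275],g[160,362:382],g[165,470:490])
```

```text
270 [ 52  52  51  50  51  51  51  52  46  12  48 136 132 132 131 133 133 130
 133 135 134 132]
145 [0.6138 0.0916 0.037 ]
300 [ 48  50  48  48  46  49  49  49  43  23  36  66 132 131 129 129 128 127
 128 130 127  78]
146 [0.6159 0.0729 0.037 ]
340 [ 46  48  47  47  46  46  46  48  34  23  47  60 102 130 128 128 128 125
 126 128 125  89]
147 [0.619  0.0478 0.037 ]
395 [ 41  44  44  43  44  43  42  42  23  26  54  66 128 127 125 124 123 124
 125 124 124 123]
145 [0.6253 0.0138 0.037 ]
440 [ 41  38  41  38  39  39  37  34  18  46 127 125 124 122 121 122 122 121
 122 123 122 121]
144 [ 0.6301 -0.0142  0.037 ]
520 [ 33  34  31  32  33  32  35  20  19  59 123 120 119 116 117 118 117 116
 117 116 116 116]
144 [ 0.6375 -0.064   0.037 ]
580 [29 28 28 28 29 30 26 20 24 44 44 42 43 43 46 46 44 46 44 45 46 45]
136 [ 0.6478 -0.0999  0.037 ]
[((np.float64(433.0), np.float64(125.5)), array([ 0.6408, -0.0073,  0.037 ])), ((np.float64(550.4), np.float64(125.0)), array([ 0.6518, -0.0796,  0.037 ])), ((np.float64(315.8), np.float64(126.1)), array([0.6297, 0.0648, 0.037 ]))]
[0.5968 0.0959 0.027 ]
[0.6074 0.0246 0.027 ]
[ 0.6177 -0.0448  0.027 ]
[array([0.6004, 0.0937, 0.027 ]), array([0.6106, 0.0252, 0.027 ]), array([ 0.6212, -0.046 ,  0.027 ])]
[ 88 102 120 130 130 133 136 137 139 139 117  92  49  57 133 132 129 130
 129 129] [128 128  52  55  99 126 151 153 144 140 135 130 126 112 103  87 126 125
 124 124] [ 56  45  46  48  48  53  93 118 141 149 143 136 130 125 119 113 120 119
 119 120]
```

servo_tool([
  [-0.2,0,2,0],
  [-0.2,0,4,0],
  [-0.2,0,5.3,0],
  [-0.2,0,5.8,0],
  [-0.2,0,6.2,0],
  [-0.2,0,6.2,0],
])

```text
time: 13.1
tool_pos: [0.5557, 0.0541, 0.0866]
ee_rot: [3.142, -0.001, 0.148]
wrist_force: [0.5, 0.0, -2.0]
width: 0.0162
finger_force: 30.0
```

Run:
```python
from h import *
st();c=camera_model("wrist");im=snapshot("wrist");cv2.imwrite("pics/w7.png",im[80:380,150:480]);tilt(im,c,g=-.015)
```

```text
t 13.1 [0.5557 0.0541 0.0866] [180.   -0.    8.5] F [ 0.5  0.  -2. ] w 0.0162 30.0
tongue (915.5, (np.float64(315.3), np.float64(163.9)), (np.int32(278), np.int32(157)), (np.int32(353), np.int32(170)))
-10 [267.3  97.3] [363.5  97.3] [315.5 212.5]
-5 [269.2 105.2] [361.5 105.2] [315.5 210. ]
0 [271.  113.9] [359.7 113.9] [315.5 208.4]
5 [272.6 123.2] [358.1 123.2] [315.5 207.6]
10 [274.1 133.1] [356.6 133. ] [315.5 207.6]
15 [275.4 143.4] [355.3 143.3] [315.4 208.4]
20 [276.6 154. ] [354.1 154. ] [315.4 210. ]
25 [277.6 165. ] [353.1 164.9] [315.4 212.1]
30 [278.5 176.2] [352.2 176.2] [315.4 214.9]
35 [279.3 187.6] [351.4 187.6] [315.4 218.3]
40 [280.1 199.3] [350.7 199.2] [315.4 222.2]
```

View pics/w7.png

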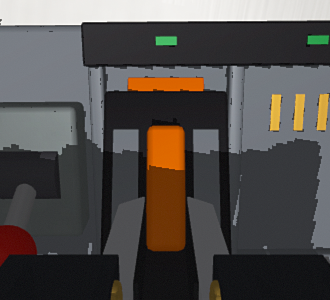

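servo_tool([
  [0.3,0,0,0],
  [0.6,0,0,0],
  [0.9,0,0,0],
  [1.1,0,0,0],
  [1.1,0,0,0],
])

```text
time: 13.78
tool_pos: [0.5664, 0.0558, 0.0862]
ee_rot: [-3.142, 0.0, 0.148]
wrist_force: [0.3, 0.9, -2.0]
width: 0.0158
finger_force: 30.0
```

Run:
```python
from h import *
st();c=camera_model("wrist");im=snapshot("wrist");cv2.imwrite("pics/w8.png",im[80:380,150:480])
for b in blobs(im,(5,140,90),(18,255,255),50):print(b[:4])
```

```text
t 13.78 [0.5664 0.0558 0.0862] [-180.     0.     8.5] F [ 0.3  0.9 -2. ] w 0.0158 30.0
(4544.0, (np.float64(315.4), np.float64(268.0)), (np.int32(297), np.int32(206)), (np.int32(334), np.int32(330)))
(127.5, (np.float64(315.2), np.float64(169.2)), (np.int32(277), np.int32(168)), (np.int32(353), np.int32(170)))
```

servo_tool([
  [-0.3,0,0.4,0],
  [-0.55,0,0.75,0],
  [-0.9,0,1.15,0],
  [-1.2,0,1.45,0],
  [-1.2,0,1.45,0],
])

```text
time: 14.45
tool_pos: [0.5565, 0.0542, 0.0752]
ee_rot: [3.141, -0.007, 0.148]
wrist_force: [-1.2, 0.6, 9.0]
width: 0.0154
finger_force: 30.0
```

Run:
```python
from h import *
st();c=camera_model("wrist");im=snapshot("wrist");cv2.imwrite("pics/w9.png",im[80:380,150:480])
for b in blobs(im,(5,140,90),(18,255,255),50):print(b[:4])
```

```text
t 14.45 [0.5565 0.0542 0.0752] [180.   -0.4   8.5] F [-1.2  0.6  9. ] w 0.0154 30.0
(4692.0, (np.float64(315.4), np.float64(268.9)), (np.int32(296), np.int32(205)), (np.int32(334), np.int32(332)))
(846.0, (np.float64(315.5), np.float64(154.6)), (np.int32(276), np.int32(149)), (np.int32(355), np.int32(160)))
```

Run:
```python
from h import *
im=cv2.imread("pics/w9.png");c=camera_model("wrist")
for u in(300,330):print(u,[tuple(int(q) for q in x) for x in im[138-80:164-80,u-150]])
print(cv2.cvtColor(im,6)[52:85,268-150],cv2.cvtColor(im,6)[52:85,362-150])
print(proj("wrist",[.6165,.063,.037],c),proj("wrist",[.6165,.063,.031],c))
```

```text
300 [(47, 45, 48), (46, 44, 47), (48, 43, 47), (48, 46, 47), (47, 45, 48), (48, 45, 47), (47, 44, 47), (49, 46, 48), (43, 41, 41), (17, 14, 9), (20, 18, 26), (10, 40, 86), (4, 49, 104), (3, 55, 120), (0, 108, 231), (0, 111, 232), (0, 111, 229), (0, 110, 228), (0, 110, 227), (0, 111, 228), (0, 114, 233), (0, 114, 239), (7, 53, 114), (23, 15, 21), (28, 22, 16), (31, 29, 32)]
330 [(44, 42, 42), (46, 42, 42), (46, 44, 44), (44, 43, 43), (46, 44, 45), (48, 45, 44), (47, 44, 45), (48, 45, 46), (39, 33, 33), (15, 8, 4), (18, 37, 82), (0, 114, 243), (0, 111, 232), (0, 111, 228), (0, 110, 227), (0, 110, 228), (0, 111, 228), (0, 110, 228), (0, 110, 228), (0, 113, 229), (0, 113, 231), (0, 116, 238), (9, 92, 189), (24, 27, 52), (30, 22, 16), (35, 30, 32)]
[ 48  48  47  47  48  48  47  47  46  47  44  47  47  46  45  34  20  33
  54  71 127 126 124 125 124 126 124  70  42  20  25  31  34] [ 43  42  42  42  44  42  42  42  41  44  43  41  44  46  35  19  17  66
 129 126 123 121 123 121 123 122 124 125  97  31  21  30  35]
[315.6 151.5] [315.5 150.9]
```

servo_tool([
  [0.2,0,0.1,0],
  [0.1,0,0.4,0],
  [-0.1,0,0.7,0],
  [-0.3,0,1.0,0],
  [-0.5,0,1.3,0],
  [-0.5,0,1.6,0],
  [-0.5,0,1.6,0],
])

```text
time: 15.38
tool_pos: [0.55, 0.0531, 0.0572]
ee_rot: [3.141, -0.002, 0.148]
wrist_force: [-2.8, -1.1, 4.5]
width: 0.0156
finger_force: 30.0
```

Run:
```python
from h import *
st();c=camera_model("wrist");im=snapshot("wrist");cv2.imwrite("pics/w10.png",im)
for b in blobs(im,(5,140,90),(18,255,255),50):print(b[:4])
tilt(im,c,g=-.015)
print(cv2.cvtColor(im,6)[130:165,268],cv2.cvtColor(im,6)[130:165,362])
```

```text
t 15.38 [0.55   0.0531 0.0572] [ 1.8e+02 -1.0e-01  8.5e+00] F [-2.8 -1.1  4.5] w 0.0156 30.0
(5101.0, (np.float64(315.5), np.float64(271.9)), (np.int32(295), np.int32(205)), (np.int32(336), np.int32(338)))
(914.0, (np.float64(315.5), np.float64(139.7)), (np.int32(271), np.int32(134)), (np.int32(360), np.int32(145)))
tongue (914.0, (np.float64(315.5), np.float64(139.7)), (np.int32(271), np.int32(134)), (np.int32(360), np.int32(145)))
-10 [267.4  97.8] [363.3  97.8] [315.5 212.7]
-5 [269.3 105.7] [361.4 105.7] [315.5 210.2]
0 [271.1 114.4] [359.6 114.4] [315.5 208.5]
5 [272.7 123.7] [358.  123.7] [315.5 207.8]
10 [274.1 133.5] [356.5 133.5] [315.5 207.8]
15 [275.4 143.8] [355.2 143.8] [315.5 208.6]
20 [276.6 154.4] [354.  154.4] [315.4 210.2]
25 [277.6 165.4] [353.  165.3] [315.4 212.4]
30 [278.5 176.6] [352.  176.6] [315.4 215.2]
35 [279.4 188. ] [351.2 188. ] [315.4 218.5]
40 [280.1 199.6] [350.5 199.6] [315.4 222.4]
[ 49  45  16  20  30  59  57  52  64 129 127 123 125 127 129  33   7  20
  29  34  46  51  54  52  52  52  52  53  50  52  51  52  50  51  51] [ 46  34  13  23  45  66 129 127 124 124 123 123 123 128 129  35   6  18
  30  35  45  55  53  51  51  52  51  52  52  51  52  53  50  52  52]
```

servo_tool([
  [0,0,0,0],
  [0,0,0,0],
  [0,0,-1,0],
  [0,0,-4,0],
  [0,0,-8,0],
  [0,0,-13,0],
  [-3,0,-16,0],
  [-3,0,-16,0],
], claw=0)

```text
time: 16.42
tool_pos: [0.5208, 0.0488, 0.2201]
ee_rot: [3.14, -0.008, 0.148]
wrist_force: [0.7, 1.0, 0.5]
width: 0.092
finger_force: 0.0
```

Run:
```python
from h import *
st();c=camera_model("wrist");np.save("w11.npy",c,allow_pickle=True);im=snapshot("wrist");cv2.imwrite("pics/w11.png",im)
for b in blobs(im,(5,140,90),(18,255,255),80):print(b[:4],plane("wrist",*b[4][0],.066,c))
```

```text
t 16.43 [0.5208 0.0488 0.2201] [179.9  -0.5   8.5] F [0.7 1.  0.5] w 0.092 0.0
(1378.0, (np.float64(315.2), np.float64(168.5)), (np.int32(305), np.int32(134)), (np.int32(326), np.int32(203))) [0.5642 0.0549 0.066 ]
(238.5, (np.float64(315.3), np.float64(98.5)), (np.int32(291), np.int32(96)), (np.int32(340), np.int32(101))) [0.6128 0.0621 0.066 ]
```

View pics/w11.png

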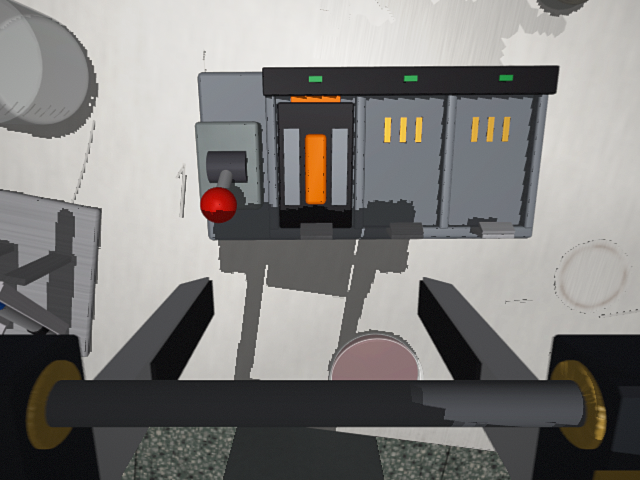

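Run:
```python
from h import *
print(go([.415,-.39,.19],8))
```

```text
[-16.9   41.85   2.74   0.47]
```

servo_tool([
  [-2,5,0,0],
  [-4,11,0,0],
  [-7,17,0,0],
  [-10,23,1,0],
  [-13,29,2,0],
  [-15,35,2.7,0],
  [-17,41,2.7,0],
  [-17,41.8,2.7,0],
])

```text
time: 17.48
tool_pos: [0.4118, -0.3921, 0.1854]
ee_rot: [-3.138, 0.003, 0.144]
wrist_force: [-0.6, -0.7, 0.3]
width: 0.0939
finger_force: 0.0
```

servo_tool([
  [0,0,0,0],
])

```text
time: 17.6
tool_pos: [0.413, -0.3902, 0.1864]
ee_rot: [-3.138, 0.002, 0.146]
wrist_force: [0.0, 0.1, 0.3]
width: 0.0937
finger_force: 0.0
```

Run:
```python
from h import *
st();c=camera_model("wrist");im=snapshot("wrist");cv2.imwrite("pics/w12.png",im)
for b in blobs(im,(5,140,90),(18,255,255),150):
    bx=cv2.boxPoints(b[4]);print(b[0],b[1],bx.round().tolist(),[plane("wrist",*p,.05,c)[:2].tolist() for p in bx],plane("wrist",*b[4][0],.05,c),plane("wrist",*b[4][0],.01,c))
```

```text
t 17.6 [ 0.413  -0.3902  0.1864] [-1.798e+02  1.000e-01  8.400e+00] F [0.  0.1 0.3] w 0.0937 0.0
1458.5 (np.float64(325.3), np.float64(198.2)) [[314.0, 162.0], [336.0, 162.0], [336.0, 234.0], [314.0, 234.0]] [[0.4606, -0.3818], [0.4628, -0.3969], [0.4122, -0.4049], [0.4099, -0.3892]] [ 0.4369 -0.3931  0.05  ] [ 0.4309 -0.3948  0.01  ]
777.5 (np.float64(324.2), np.float64(120.2)) [[299.0, 112.0], [350.0, 112.0], [350.0, 128.0], [299.0, 128.0]] [[0.492, -0.3671], [0.497, -0.401], [0.4867, -0.4027], [0.4817, -0.3685]] [ 0.4894 -0.3848  0.05  ] [ 0.4903 -0.3854  0.01  ]
```

servo_tool([
  [0.8,0.6,5,0],
  [0.8,0.6,10,0],
  [0.8,0.6,13,0],
  [0.8,0.6,13.9,0],
  [0.8,0.6,13.9,0],
])

```text
time: 18.27
tool_pos: [0.4229, -0.3933, 0.0502]
ee_rot: [-3.141, -0.0, 0.15]
wrist_force: [1.7, 0.3, 0.1]
width: 0.0939
finger_force: 0.0
```

servo_tool([
  [0,0,0,0],
  [0,0,0,0],
  [0,0,0,0],
  [0,0,0,0],
  [0,0,0,0],
  [0,0,0,0],
  [0,0,0,0],
  [0,0,0,0],
], claw=255)

```text
time: 19.27
tool_pos: [0.4221, -0.3945, 0.0497]
ee_rot: [3.141, 0.0, 0.148]
wrist_force: [-0.9, -2.2, -1.0]
width: 0.0173
finger_force: 0.5
```

servo_tool([
  [0,0,0,0],
  [0,0,-1,0],
  [0,0,-3,0],
  [0,0,-6,0],
  [0,0,-10,0],
  [0,0,-10,0],
])

```text
time: 20.02
tool_pos: [0.4238, -0.3962, 0.1541]
ee_rot: [3.134, -0.005, 0.148]
wrist_force: [-0.2, -0.5, -2.4]
width: 0.0157
finger_force: 30.0
```

Run:
```python
from h import *
st();c=camera_model("wrist");im=snapshot("wrist");
for b in blobs(im,(5,140,90),(18,255,255),150):print(b[:4])
print(go([.674,.071,.135],8.5))
```

```text
t 20.02 [ 0.4238 -0.3962  0.1541] [179.6  -0.3   8.5] F [-0.2 -0.5 -2.4] w 0.0157 30.0
(4591.0, (np.float64(315.6), np.float64(267.1)), (np.int32(296), np.int32(203)), (np.int32(335), np.int32(331)))
(2183.0, (np.float64(316.0), np.float64(133.1)), (np.int32(274), np.int32(120)), (np.int32(358), np.int32(146)))
[ 3.173e+01 -4.238e+01  1.610e+00 -2.000e-02]
```

servo_tool([
  [4.5,-6,0,0],
  [9,-12,0,0],
  [13.5,-18,0,0],
  [18,-24,0,0],
  [22.5,-30,0,0],
  [27,-36,0,0],
  [31.7,-42.4,0,0],
  [31.7,-42.4,0,0],
])

```text
time: 21.08
tool_pos: [0.6585, 0.0476, 0.1462]
ee_rot: [-3.141, 0.005, 0.148]
wrist_force: [1.1, 0.1, -2.9]
width: 0.0161
finger_force: 30.0
```

servo_tool([
  [0,0,0,0],
  [0,0,0,0],
])

```text
time: 21.32
tool_pos: [0.658, 0.0457, 0.1468]
ee_rot: [-3.141, 0.005, 0.149]
wrist_force: [0.3, -0.3, -2.6]
width: 0.0156
finger_force: 30.0
```

Run:
```python
from h import *
st();print(go([.674,.071,.07],8.5))
```

```text
t 21.32 [0.658  0.0457 0.1468] [-180.     0.3    8.5] F [ 0.3 -0.3 -2.6] w 0.0156 30.0
[ 1.96 -2.27  7.68  0.01]
```

servo_tool([
  [2,-2.3,0,0],
  [2,-2.3,3,0],
  [2,-2.3,5.5,0],
  [2,-2.3,6.5,0],
  [2,-2.3,7,0],
  [2,-2.3,7.5,0],
  [2,-2.3,8,0],
  [2,-2.3,8.2,0],
])

```text
time: 22.32
tool_pos: [0.6813, 0.0707, 0.0741]
ee_rot: [3.139, -0.016, 0.147]
wrist_force: [6.9, 0.2, 8.2]
width: 0.0157
finger_force: 30.0
```

Run:
```python
from h import *
st();c=camera_model("wrist");im=snapshot("wrist");tilt(im,c,g=-.015,gz=.05)
```

```text
t 22.32 [0.6813 0.0707 0.0741] [179.9  -0.9   8.4] F [6.9 0.2 8.2] w 0.0157 30.0
tongue (1126.0, (np.float64(315.5), np.float64(153.5)), (np.int32(277), np.int32(146)), (np.int32(353), np.int32(161)))
-10 [268.2  98.1] [362.  98.] [315.4 209.1]
-5 [270.  106.6] [360.1 106.6] [315.4 207.5]
0 [271.7 115.9] [358.4 115.9] [315.4 206.8]
5 [273.3 125.7] [356.8 125.7] [315.3 206.8]
10 [274.6 136. ] [355.4 136. ] [315.3 207.7]
15 [275.9 146.7] [354.1 146.6] [315.3 209.2]
20 [277.  157.7] [353.  157.6] [315.3 211.4]
25 [278. 169.] [352.  168.9] [315.3 214.3]
30 [278.8 180.5] [351.1 180.4] [315.2 217.7]
35 [279.6 192.2] [350.4 192.1] [315.2 221.6]
40 [280.2 204. ] [349.7 204. ] [315.2 225.9]
```

servo_tool([
  [0,0,0.3,0],
  [0,0,0.6,0],
  [0,0,0.9,0],
  [0,0,1.0,0],
  [0,0,1.0,0],
])

```text
time: 23.0
tool_pos: [0.6824, 0.0708, 0.0701]
ee_rot: [3.139, -0.021, 0.147]
wrist_force: [0.3, 0.1, 22.3]
width: 0.0158
finger_force: 30.0
```

servo_tool([
  [0,0,-1,0],
  [0,0,-4,0],
  [0,0,-7.5,0],
  [0,0,-8,0],
  [0,0,-8,0],
])

```text
time: 23.62
tool_pos: [0.675, 0.0712, 0.1366]
ee_rot: [-3.141, 0.002, 0.148]
wrist_force: [-0.2, -0.2, -2.8]
width: 0.0154
finger_force: 30.0
```

Run:
```python
from h import *
st();c=camera_model("wrist");im=snapshot("wrist");tilt(im,c,g=-.015,gz=.05)
print(go([.566,-.0182,.15],8.5))
```

```text
t 23.62 [0.675  0.0712 0.1366] [-1.8e+02  1.0e-01  8.5e+00] F [-0.2 -0.2 -2.8] w 0.0154 30.0
tongue (948.0, (np.float64(315.5), np.float64(158.5)), (np.int32(278), np.int32(152)), (np.int32(353), np.int32(165)))
-10 [268.1  98.1] [362.2  98. ] [315.2 210.7]
-5 [270.  106.4] [360.3 106.3] [315.2 208.9]
0 [271.7 115.4] [358.6 115.3] [315.2 207.9]
5 [273.3 125. ] [357. 125.] [315.2 207.8]
10 [274.7 135.1] [355.6 135.1] [315.2 208.5]
15 [276.  145.6] [354.3 145.6] [315.2 209.9]
20 [277.1 156.5] [353.2 156.4] [315.2 211.9]
25 [278.1 167.6] [352.2 167.6] [315.2 214.6]
30 [279. 179.] [351.3 178.9] [315.2 217.8]
35 [279.8 190.6] [350.6 190.5] [315.2 221.6]
40 [280.5 202.3] [349.9 202.3] [315.2 225.8]
[-12.05   7.25  -1.45  -0.04]
```

servo_tool([
  [-1,0,-1.5,0],
  [-5,2,-1.5,0],
  [-9,5,-1.5,0],
  [-12.1,7.2,-1.5,0],
  [-12.1,7.2,-1.5,0],
  [-12.1,7.2,-1.5,0],
])

```text
time: 24.42
tool_pos: [0.5667, -0.0173, 0.153]
ee_rot: [-3.141, -0.001, 0.148]
wrist_force: [0.6, 0.3, -2.0]
width: 0.016
finger_force: 30.0
```

Run:
```python
from h import *
st();c=camera_model("wrist");im=snapshot("wrist")
for b in blobs(im,(5,140,90),(18,255,255),150):print(b[:4])
for b in blobs(im,(45,100,60),(80,255,255),40):print(b[1],plane("wrist",*b[1],.037,c))
g=cv2.cvtColor(im,6)
for u in(270,360):print(g[135:170,u])
print(go([.5653,-.0185,.09],8.5))
```

```text
t 24.43 [ 0.5667 -0.0173  0.153 ] [-180.    -0.     8.5] F [ 0.6  0.3 -2. ] w 0.016 30.0
(4447.0, (np.float64(315.5), np.float64(262.0)), (np.int32(297), np.int32(201)), (np.int32(334), np.int32(323)))
(2672.5, (np.float64(201.2), np.float64(231.5)), (np.int32(183), np.int32(189)), (np.int32(219), np.int32(275)))
(949.0, (np.float64(315.5), np.float64(158.4)), (np.int32(278), np.int32(152)), (np.int32(353), np.int32(165)))
(404.5, (np.float64(207.8), np.float64(146.1)), (np.int32(178), np.int32(142)), (np.int32(238), np.int32(150)))
(np.float64(316.8), np.float64(122.4)) [ 0.6408 -0.0072  0.037 ]
(np.float64(432.5), np.float64(121.5)) [ 0.652  -0.0793  0.037 ]
(np.float64(201.0), np.float64(123.0)) [0.6297 0.0651 0.037 ]
[ 35  37  37  36  37  34  24  35  58  70 134 137 133 128 130 121  61  53
  61  63  62  62  62  63  62  63  78  91  91  90  51  21  27  29  31]
[ 36  39  37  36  36  27  26  53  67 135 134 132 131 131 132 132 132 131
 131 132 132 131 132 130 131 133 131 132 135 134  79  25  25  27  29]
[-0.19  0.12  6.29  0.01]
```

servo_tool([
  [-0.3,0.1,2,0],
  [-0.3,0.1,4,0],
  [-0.3,0.1,5.3,0],
  [-0.3,0.1,5.8,0],
  [-0.3,0.1,6.3,0],
  [-0.3,0.1,6.3,0],
])

```text
time: 25.22
tool_pos: [0.564, -0.019, 0.0899]
ee_rot: [-3.142, -0.0, 0.148]
wrist_force: [-0.3, 0.7, -3.1]
width: 0.0154
finger_force: 30.0
```

servo_tool([
  [0.3,0,0,0],
  [0.6,0,0,0],
  [0.9,0,0,0],
  [1.1,0,0,0],
  [1.1,0,0,0],
])

```text
time: 25.85
tool_pos: [0.5748, -0.0174, 0.0897]
ee_rot: [-3.141, 0.0, 0.148]
wrist_force: [0.2, -0.5, -2.3]
width: 0.0157
finger_force: 30.0
```

Run:
```python
from h import *
st();c=camera_model("wrist");im=snapshot("wrist")
for b in blobs(im,(5,140,90),(18,255,255),50):print(b[:4])
g=cv2.cvtColor(im,6)
for u in(270,360):print(g[135:175,u])
```

```text
t 25.85 [ 0.5748 -0.0174  0.0897] [-180.     0.     8.5] F [ 0.2 -0.5 -2.3] w 0.0157 30.0
(4779.5, (np.float64(166.6), np.float64(276.7)), (np.int32(140), np.int32(222)), (np.int32(192), np.int32(333)))
(4445.0, (np.float64(315.5), np.float64(262.0)), (np.int32(297), np.int32(201)), (np.int32(334), np.int32(323)))
(568.5, (np.float64(177.3), np.float64(166.2)), (np.int32(139), np.int32(162)), (np.int32(216), np.int32(170)))
(220.0, (np.float64(315.5), np.float64(163.3)), (np.int32(278), np.int32(161)), (np.int32(353), np.int32(165)))
[ 32  32  34  34  32  31  34  33  32  32  33  33  33  33  32  34  33  34
  34  32  34  34  32  34  31  23  35 104 134 132  75  23  22  29  29  31
  31  30  31  31]
[ 34  32  33  32  33  33  34  34  34  33  33  34  33  33  32  33  33  31
  34  31  31  34  35  32  27  15  55 135 136 130  50  20  25  30  29  28
  31  30  28  31]
```

servo_tool([
  [0.15,0,0.1,0],
  [-0.1,0,0.4,0],
  [-0.3,0,0.75,0],
  [-0.6,0,1.15,0],
  [-0.9,0,1.45,0],
  [-1.1,0,1.8,0],
  [-1.3,0,2.1,0],
  [-1.5,0,2.4,0],
])

```text
time: 26.9
tool_pos: [0.5607, -0.0199, 0.0677]
ee_rot: [3.141, -0.003, 0.148]
wrist_force: [-1.5, -1.0, 6.0]
width: 0.0159
finger_force: 30.0
```

servo_tool([
  [-0.1,0,0.2,0],
  [-0.2,0,0.5,0],
  [-0.2,0,0.8,0],
  [-0.2,0,0.8,0],
])

```text
time: 27.4
tool_pos: [0.5586, -0.0202, 0.062]
ee_rot: [3.14, -0.003, 0.148]
wrist_force: [-7.4, -0.3, 15.2]
width: 0.0155
finger_force: 30.0
```

Run:
```python
from h import *
st();c=camera_model("wrist");im=snapshot("wrist")
for b in blobs(im,(5,140,90),(18,255,255),50):print(b[:4])
```

```text
t 27.4 [ 0.5586 -0.0202  0.062 ] [179.9  -0.2   8.5] F [-7.4 -0.3 15.2] w 0.0155 30.0
(7007.0, (np.float64(139.3), np.float64(260.9)), (np.int32(106), np.int32(198)), (np.int32(172), np.int32(328)))
(4871.5, (np.float64(315.4), np.float64(263.6)), (np.int32(296), np.int32(198)), (np.int32(335), np.int32(328)))
(1046.0, (np.float64(315.5), np.float64(133.9)), (np.int32(272), np.int32(127)), (np.int32(359), np.int32(140)))
(906.0, (np.float64(155.0), np.float64(133.9)), (np.int32(110), np.int32(128)), (np.int32(200), np.int32(139)))
```

servo_tool([
  [0,0,0,0],
  [0,0,0,0],
  [0,0,0,0],
  [0,0,-1,0],
  [0,0,-4,0],
  [0,0,-8,0],
  [0,0,-12,0],
  [-3,0,-15,0],
], claw=0)

```text
time: 28.45
tool_pos: [0.5293, -0.0244, 0.2101]
ee_rot: [3.141, -0.003, 0.149]
wrist_force: [-0.3, 0.1, 0.4]
width: 0.0919
finger_force: 0.0
```

Run:
```python
from h import *
st();c=camera_model("wrist");im=snapshot("wrist");cv2.imwrite("pics/w13.png",cv2.resize(im[40:280,180:560],None,fx=2,fy=2))
for b in blobs(im,(5,140,90),(18,255,255),50):print(b[:4],plane("wrist",*b[4][0],.066,c))
```

```text
t 28.45 [ 0.5293 -0.0244  0.2101] [180.   -0.2   8.5] F [-0.3  0.1  0.4] w 0.0919 0.0
(1874.5, (np.float64(218.5), np.float64(168.9)), (np.int32(204), np.int32(131)), (np.int32(234), np.int32(209))) [0.5619 0.0496 0.066 ]
(1615.0, (np.float64(315.5), np.float64(169.9)), (np.int32(305), np.int32(130)), (np.int32(326), np.int32(209))) [ 0.572  -0.0183  0.066 ]
(572.5, (np.float64(222.6), np.float64(97.0)), (np.int32(197), np.int32(90)), (np.int32(249), np.int32(103))) [0.6116 0.0517 0.066 ]
(548.5, (np.float64(315.4), np.float64(96.5)), (np.int32(290), np.int32(90)), (np.int32(341), np.int32(102))) [ 0.6213 -0.0109  0.066 ]
```

View pics/w13.png

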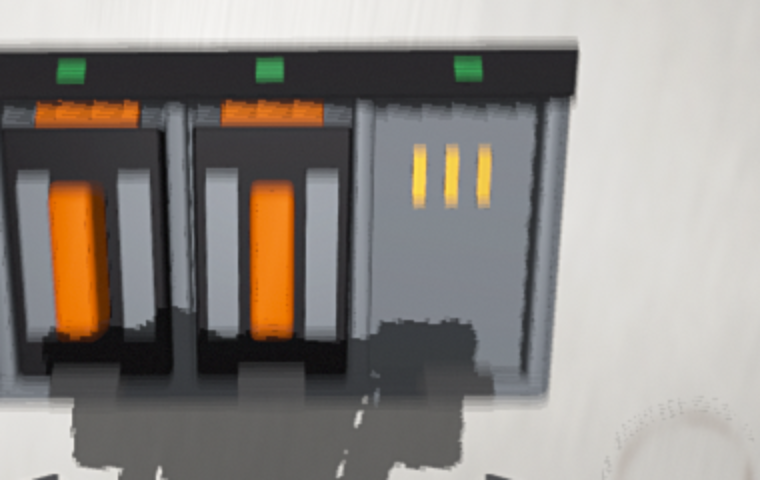

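Run:
```python
from h import *
st();print(go([.493,.115,.15],8.5),go([.493,.115,.08],8.5))
```

```text
t 28.5 [ 0.5276 -0.025   0.2152] [179.8  -0.4   8.5] F [-1.5 -0.1  2.5] w 0.0933 0.0
[ -1.36 -14.36   6.52  -0.02] [ -1.36 -14.36  13.52  -0.02]
```

servo_tool([
  [-1.4,-5,0,0],
  [-1.4,-10,0,0],
  [-1.4,-14.4,0,0],
  [-1.4,-14.4,3,0],
  [-1.4,-14.4,5,0],
  [-1.4,-14.4,5,0],
  [-1.4,-14.4,5,0],
  [-1.4,-14.4,5,0],
], claw=255)

```text
time: 29.5
tool_pos: [0.494, 0.116, 0.1591]
ee_rot: [-3.142, -0.002, 0.148]
wrist_force: [0.0, 0.8, 0.7]
width: 0.0176
finger_force: 0.0
```

servo_tool([
  [0,0,0,0],
  [0,0,4,0],
  [0,0,8.5,0],
  [0,0,8.5,0],
  [1,0,8.5,0],
  [2,0,8.5,0],
  [3,0,8.5,0],
  [4,0,8.5,0],
])

```text
time: 30.5
tool_pos: [0.534, 0.1221, 0.0737]
ee_rot: [-3.142, -0.002, 0.148]
wrist_force: [-1.9, -0.4, 1.3]
width: 0.0003
finger_force: 0.9
```

servo_tool([
  [1,0,0,0],
  [1.6,0,0,0],
  [2,0,0,0],
  [2.2,0,0,0],
  [2.2,0,0,0],
])

```text
time: 31.12
tool_pos: [0.553, 0.125, 0.0719]
ee_rot: [-3.142, 0.004, 0.148]
wrist_force: [-4.3, -0.5, 0.4]
width: 0.0003
finger_force: 2.2
```

Run:
```python
from h import *
st()
```

```text
t 31.12 [0.553  0.125  0.0719] [-180.     0.2    8.5] F [-4.3 -0.5  0.4] w 0.0003 2.2
```

servo_tool([
  [0.3,0,0,0],
  [0.6,0,0,0],
  [0.6,0,0,0],
  [-1,0,0,0],
  [-3,0,-3,0],
  [-5,0,-8,0],
  [-6,0,-13,0],
  [-6,0,-17,0],
])

```text
time: 32.12
tool_pos: [0.496, 0.1165, 0.2462]
ee_rot: [-3.142, -0.007, 0.148]
wrist_force: [1.4, -0.2, -0.4]
width: 0.0005
finger_force: 0.0
```

Run:
```python
from h import *
st();c=camera_model("wrist");im=snapshot("wrist")
for b in blobs(im,(0,150,80),(6,255,255),100):print(b[:4],plane("wrist",(b[2][0]+b[3][0])/2,(b[2][1]+b[3][1])/2,.082,c))
print(go([.42,.30,.28],0))
```

```text
t 32.12 [0.496  0.1165 0.2462] [-180.    -0.4    8.5] F [ 1.4 -0.2 -0.4] w 0.0005 0.0
(925.0, (np.float64(316.6), np.float64(114.9)), (np.int32(300), np.int32(97)), (np.int32(333), np.int32(132))) [0.5775 0.1277 0.082 ]
[ -5.06 -19.28  -2.78   8.49]
```

servo_tool([
  [-1,-4,-1,3],
  [-2,-8,-2,6],
  [-3,-12,-3,8.5],
  [-4.5,-16,-3,8.5],
  [-6,-19.3,-3,8.5],
  [-6,-19.3,-3,8.5],
  [-6,-19.3,-3,8.5],
], claw=120)

```text
time: 33.05
tool_pos: [0.408, 0.2982, 0.2728]
ee_rot: [-3.141, -0.002, -0.0]
wrist_force: [0.6, -0.2, -0.1]
width: 0.0496
finger_force: 0.0
```

Run:
```python
from h import *
st();c=camera_model("wrist");np.save("w14.npy",c,allow_pickle=True);im=snapshot("wrist");cv2.imwrite("pics/w14.png",im)
for b in blobs(im,(100,140,60),(125,255,255),50):print(b[:4],np.round(cv2.boxPoints(b[4])).tolist())
```

```text
t 33.05 [0.408  0.2982 0.2728] [-1.8e+02 -1.0e-01 -0.0e+00] F [ 0.6 -0.2 -0.1] w 0.0496 0.0
(866.0, (np.float64(193.6), np.float64(103.3)), (np.int32(179), np.int32(83)), (np.int32(209), np.int32(123))) [[176.0, 86.0], [199.0, 79.0], [212.0, 119.0], [189.0, 127.0]]
(840.5, (np.float64(211.1), np.float64(160.2)), (np.int32(195), np.int32(137)), (np.int32(226), np.int32(185))) [[194.0, 141.0], [215.0, 135.0], [228.0, 182.0], [208.0, 188.0]]
(821.0, (np.float64(358.5), np.float64(112.4)), (np.int32(345), np.int32(92)), (np.int32(372), np.int32(132))) [[343.0, 130.0], [350.0, 90.0], [374.0, 94.0], [367.0, 134.0]]
(778.0, (np.float64(348.6), np.float64(167.6)), (np.int32(337), np.int32(145)), (np.int32(362), np.int32(192))) [[334.0, 190.0], [342.0, 145.0], [362.0, 148.0], [355.0, 194.0]]
(87.0, (np.float64(200.8), np.float64(127.0)), (np.int32(189), np.int32(120)), (np.int32(211), np.int32(132))) [[189.0, 125.0], [211.0, 120.0], [213.0, 129.0], [191.0, 134.0]]
(85.5, (np.float64(354.4), np.float64(135.8)), (np.int32(344), np.int32(129)), (np.int32(366), np.int32(140))) [[342.0, 138.0], [344.0, 129.0], [366.0, 133.0], [365.0, 142.0]]
(79.0, (np.float64(202.8), np.float64(135.1)), (np.int32(191), np.int32(129)), (np.int32(213), np.int32(139))) [[191.0, 133.0], [213.0, 129.0], [215.0, 137.0], [193.0, 141.0]]
(75.0, (np.float64(352.7), np.float64(143.5)), (np.int32(343), np.int32(137)), (np.int32(364), np.int32(148))) [[341.0, 146.0], [343.0, 137.0], [364.0, 141.0], [363.0, 150.0]]
```

View pics/w14.png

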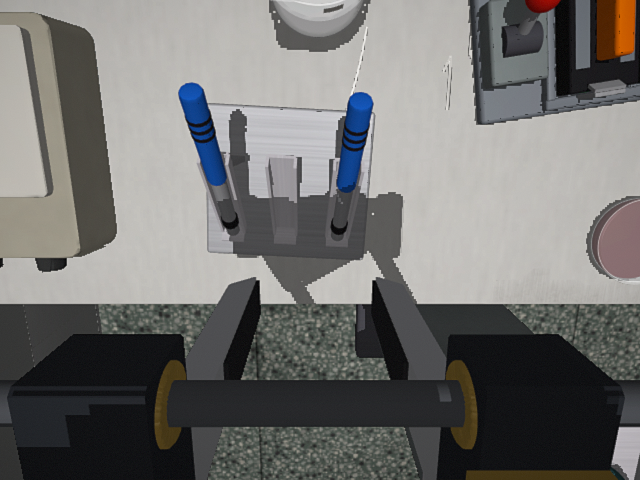

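Run:
```python
from h import *
c=np.load("w14.npy",allow_pickle=True).item()
def at(u,v,D):
    o,d=ray("wrist",u,v,c);return (o+d*D).round(4)
E=[at(191,94,.262),at(361,104,.262)];T=[at(231,222,.409),at(340,228,.409)]
for e,t in zip(E,T):
    d=e-t;print(e,t,np.linalg.norm(d).round(4),"elev",np.degrees(np.arcsin(d[2]/np.linalg.norm(d))).round(1),"az",np.degrees(np.arctan2(d[1],d[0])).round(1))
im=snapshot("top");cv2.imwrite("pics/top1.png",im)
# ring bands (mid) 
for z in(.10,.11,.12,.13,.14,.15):print(z,[plane("wrist",u,v,z,c) for u,v in((194,103),(358,112))])
g=cv2.imread("pics/top1.png");print(proj("top",[.60,.31,0.]))
```

```text
[0.4996 0.3738 0.1617] [0.3936 0.3783 0.0371] 0.1637 elev 49.6 az -2.4
[0.4936 0.27   0.1633] [0.388  0.2744 0.0386] 0.1635 elev 49.7 az -2.4
0.1 [array([0.4981, 0.3889, 0.1   ]), array([0.4915, 0.2656, 0.1   ])]
0.11 [array([0.4975, 0.3862, 0.11  ]), array([0.4911, 0.2666, 0.11  ])]
0.12 [array([0.4969, 0.3835, 0.12  ]), array([0.4907, 0.2676, 0.12  ])]
0.13 [array([0.4963, 0.3809, 0.13  ]), array([0.4903, 0.2685, 0.13  ])]
0.14 [array([0.4957, 0.3782, 0.14  ]), array([0.4898, 0.2695, 0.14  ])]
0.15 [array([0.4951, 0.3755, 0.15  ]), array([0.4894, 0.2704, 0.15  ])]
[186.5 252.6]
```

Run:
```python
from h import *
st();print(go([.471,.271,.20],-2.4),go([.471,.271,.131],-2.4))
```

```text
t 33.15 [0.4081 0.2977 0.2728] [-1.8e+02 -1.0e-01 -1.0e-01] F [-0.1  0.1  1.1] w 0.0495 0.0
[6.29 2.65 7.28 2.29] [ 6.29  2.65 14.18  2.29]
```

servo_tool([
  [3,1.3,0,2.3],
  [6.3,2.6,2,2.3],
  [6.3,2.6,6,2.3],
  [6.3,2.6,10,2.3],
  [6.3,2.6,13,2.3],
  [6.3,2.6,14.2,2.3],
  [6.3,2.6,14.2,2.3],
])

```text
time: 34.02
tool_pos: [0.4705, 0.2717, 0.1304]
ee_rot: [3.141, 0.001, -0.042]
wrist_force: [0.6, 0.0, 0.7]
width: 0.0496
finger_force: 0.0
```

servo_tool([
  [0,0,0,0],
  [0,0,0,0],
  [0,0,0,0],
  [0,0,0,0],
  [0,0,0,0],
  [0,0,0,0],
], claw=255)

```text
time: 34.78
tool_pos: [0.4705, 0.2725, 0.1313]
ee_rot: [-3.141, -0.001, -0.04]
wrist_force: [0.5, -0.1, 2.5]
width: 0.0153
finger_force: 30.0
```

Run:
```python
from h import *
st();c=camera_model("wrist");im=snapshot("wrist");cv2.imwrite("pics/w15.png",im)
for b in blobs(im,(100,140,60),(125,255,255),50):print(b[:4])
b=[proj("wrist",[.4936,.27,.163],c),proj("wrist",[.4711,.271,.136],c)];print(b)
```

```text
t 34.77 [0.4705 0.2725 0.1313] [-1.8e+02 -1.0e-01 -2.3e+00] F [ 0.5 -0.1  2.5] w 0.0153 30.0
(2494.5, (np.float64(23.3), np.float64(278.5)), (np.int32(0), np.int32(248)), (np.int32(56), np.int32(308)))
(2201.0, (np.float64(316.0), np.float64(280.6)), (np.int32(293), np.int32(251)), (np.int32(339), np.int32(311)))
(1781.0, (np.float64(95.4), np.float64(323.9)), (np.int32(58), np.int32(293)), (np.int32(130), np.int32(348)))
(681.0, (np.float64(315.1), np.float64(333.3)), (np.int32(299), np.int32(319)), (np.int32(332), np.int32(351)))
(228.0, (np.float64(54.9), np.float64(301.3)), (np.int32(34), np.int32(280)), (np.int32(67), np.int32(314)))
(194.0, (np.float64(66.1), np.float64(307.0)), (np.int32(46), np.int32(286)), (np.int32(78), np.int32(320)))
[array([319.1, 277.9]), array([318.2, 308.6])]
```

servo_tool([
  [-0.9,0,-0.7,0],
  [-1.8,0,-1.25,0],
  [-2.7,0,-1.8,0],
  [-3.7,0,-2.3,0],
  [-4.8,0,-2.75,0],
  [-6,0,-3.1,0],
  [-6,0,-3.1,0],
])

```text
time: 35.7
tool_pos: [0.4093, 0.2752, 0.1626]
ee_rot: [-3.141, -0.0, -0.04]
wrist_force: [2.3, -0.6, 4.9]
width: 0.015
finger_force: 30.0
```

Run:
```python
from h import *
st();c=camera_model("wrist");im=snapshot("wrist");cv2.imwrite("pics/w16.png",im)
for b in blobs(im,(100,140,60),(125,255,255),50):print(b[:4])
o=get_obs()["tool_pos"]+[0,0,.005]
for e in range(45,96,5):
    a=np.radians(e);print(e,proj("wrist",o+.035*np.array([np.cos(a),-.04*np.cos(a),np.sin(a)]),c))
```

```text
t 35.7 [0.4093 0.2752 0.1626] [-179.9   -0.    -2.3] F [ 2.3 -0.6  4.9] w 0.015 30.0
(2816.5, (np.float64(45.6), np.float64(98.2)), (np.int32(11), np.int32(65)), (np.int32(79), np.int32(132)))
(2148.0, (np.float64(109.5), np.float64(182.3)), (np.int32(72), np.int32(145)), (np.int32(142), np.int32(219)))
(1799.5, (np.float64(315.6), np.float64(296.3)), (np.int32(291), np.int32(272)), (np.int32(340), np.int32(320)))
(293.5, (np.float64(72.7), np.float64(135.7)), (np.int32(52), np.int32(120)), (np.int32(88), np.int32(145)))
(261.5, (np.float64(82.3), np.float64(147.9)), (np.int32(62), np.int32(133)), (np.int32(97), np.int32(157)))
45 [314.4 269.9]
50 [314.3 278.4]
55 [314.3 287.4]
60 [314.3 296.7]
65 [314.3 306.2]
70 [314.3 315.9]
75 [314.3 325.5]
80 [314.3 335. ]
85 [314.3 344.2]
90 [314.3 353. ]
95 [314.3 361.3]
```

Run:
```python
from h import *
st();print(go([.715,.078,.27],8.5))
```

```text
t 35.75 [0.4097 0.2751 0.1624] [-179.9   -0.    -2.3] F [ 2.1 -0.   5.8] w 0.0152 30.0
[ 31.29  18.48 -10.76 -10.78]
```

servo_tool([
  [0,0,-4,0],
  [0,0,-8,-2],
  [0,0,-10.8,-4],
  [6,3.5,-10.8,-6],
  [12,7,-10.8,-8],
  [18,10.5,-10.8,-10.8],
  [24,14,-10.8,-10.8],
  [31.3,18.5,-10.8,-10.8],
])

```text
time: 36.75
tool_pos: [0.673, 0.1048, 0.2667]
ee_rot: [-3.139, 0.007, 0.149]
wrist_force: [0.5, -0.3, -0.9]
width: 0.0154
finger_force: 30.0
```

servo_tool([
  [0,0,0,0],
  [0,0,0,0],
])

```text
time: 37.0
tool_pos: [0.6719, 0.1059, 0.2671]
ee_rot: [-3.14, 0.006, 0.148]
wrist_force: [-0.0, -0.3, -0.2]
width: 0.015
finger_force: 30.0
```

```bash
cat >> h.py <<'E'
def elev():
    st();c=camera_model("wrist");im=snapshot("wrist");y=get_obs()["ee_rot"][2]
    bs=[b for b in blobs(im,(100,140,60),(125,255,255),50) if abs(b[1][0]-316)<50]
    for b in bs[:2]:print(b[:4])
    v=min(b[2][1] for b in bs);o=get_obs()["tool_pos"]+[0,0,.005]
    es=np.arange(40,111.);vs=[proj("wrist",o+.035*np.array([np.cos(a)*np.cos(y),np.sin(y)*np.cos(a),np.sin(a)]),c)[1] for a in np.radians(es)]
    print("elev~",np.interp(v+27,vs,es));return im
E
python3 - <<'E'
from h import *
elev();print(go([.715,.078,.15],8.5))
E
```

```text
t 37.0 [0.6719 0.1059 0.2671] [-179.9    0.3    8.5] F [-0.  -0.3 -0.2] w 0.015 30.0
(1805.0, (np.float64(315.4), np.float64(295.9)), (np.int32(291), np.int32(271)), (np.int32(340), np.int32(320)))
elev~ 58.368421052631575
[ 3.86  3.46 11.87  0.04]
```

servo_tool([
  [5.7,3.4,0,0],
  [5.7,3.4,4,0],
  [5.7,3.4,8,0],
  [5.7,3.4,11,0],
  [5.7,3.4,12.3,0],
  [5.7,3.4,12.3,0],
  [5.7,3.4,12.3,0],
])

```text
time: 37.92
tool_pos: [0.7351, 0.0809, 0.1496]
ee_rot: [3.141, -0.004, 0.149]
wrist_force: [-0.5, -0.2, -0.9]
width: 0.0152
finger_force: 30.0
```

Run:
```python
from h import *
elev()
```

```text
t 37.92 [0.7351 0.0809 0.1496] [180.   -0.2   8.5] F [-0.5 -0.2 -0.9] w 0.0152 30.0
(1785.5, (np.float64(315.3), np.float64(295.7)), (np.int32(291), np.int32(271)), (np.int32(340), np.int32(320)))
elev~ 60.368421052631575
```

servo_tool([
  [-0.6,0,0.6,0],
  [-1.2,0,0.6,0],
  [-2.4,0,0,0],
  [-3.6,0,-0.5,0],
  [-4.9,0,-0.9,0],
  [-6.2,0,-1.2,0],
  [-7.6,0,-1.4,0],
  [-7.6,0,-1.4,0],
])

```text
time: 38.98
tool_pos: [0.6596, 0.0692, 0.1625]
ee_rot: [3.141, -0.004, 0.148]
wrist_force: [2.7, 0.4, 0.9]
width: 0.0135
finger_force: 30.0
```

Run:
```python
from h import *
elev()
```

```text
t 38.98 [0.6596 0.0692 0.1625] [180.   -0.2   8.5] F [2.7 0.4 0.9] w 0.0135 30.0
(2194.0, (np.float64(315.6), np.float64(306.2)), (np.int32(291), np.int32(277)), (np.int32(340), np.int32(335)))
(336.0, (np.float64(315.4), np.float64(264.2)), (np.int32(299), np.int32(253)), (np.int32(332), np.int32(274)))
elev~ 50.941176470588225
```

Run:
```python
from h import *
im=snapshot("wrist");cv2.imwrite("pics/w17.png",im)
h=cv2.cvtColor(im,40)
for v in range(150,400,6):print(v,im[v,315],end=' ')
m=cv2.inRange(h,(100,140,30),(125,255,255));print()
print([(v,int(np.flatnonzero(m[v]).min()),int(np.flatnonzero(m[v]).max())) for v in range(246,345,6) if m[v].any()])
o=get_obs()["tool_pos"]+[0,0,.005];y=np.radians(8.5);c=camera_model("wrist")
for e in (55,60,65,70,75,80,85,90):
    a=np.radians(e);d=np.array([np.cos(a)*np.cos(y),np.sin(y)*np.cos(a),np.sin(a)]);f=np.array([np.sin(a)*np.cos(y),np.sin(a)*np.sin(y),-np.cos(a)])
    print(e,"end",proj("wrist",o+.035*d,c),"endfront",proj("wrist",o+.035*d+.008*f,c),"-5front",proj("wrist",o-.005*d+.008*f,c),"-60 front (handle bottom)",proj("wrist",o-.06*d+.008*f,c))
```

```text
150 [207 213 213] 156 [206 209 214] 162 [210 214 216] 168 [209 213 215] 174 [209 214 216] 180 [209 214 216] 186 [211 218 219] 192 [212 218 219] 198 [215 219 220] 204 [217 222 224] 210 [88 89 91] 216 [89 90 91] 222 [91 93 94] 228 [91 94 95] 234 [90 92 93] 240 [74 75 75] 246 [63 62 63] 252 [64 62 64] 258 [80 36 12] 264 [80 37 12] 270 [24 14 10] 276 [83 39 14] 282 [77 36  7] 288 [83 39 11] 294 [99 49 20] 300 [98 50 18] 306 [98 49 18] 312 [96 45 14] 318 [95 47 16] 324 [92 41 12] 330 [91 42 13] 336 [  0  44 100] 342 [  1  46 101] 348 [  0  65 144] 354 [  0 101 221] 360 [  0 101 221] 366 [  0 102 220] 372 [  0 102 221] 378 [  0 104 227] 384 [34 34 33] 390 [39 37 37] 396 [40 37 38] 
[(258, 304, 326), (264, 301, 330), (270, 300, 331), (276, 304, 319), (282, 301, 331), (288, 296, 335), (294, 294, 337), (300, 293, 338), (306, 292, 340), (312, 291, 340), (318, 293, 338), (324, 295, 336), (330, 302, 330)]
55 end [315.5 288.5] endfront [315.5 265. ] -5front [315.4 293.6] -60 front (handle bottom) [315.4 317.9]
60 end [315.5 297.8] endfront [315.5 273.5] -5front [315.4 292.3] -60 front (handle bottom) [315.4 308. ]
65 end [315.5 307.4] endfront [315.5 282.4] -5front [315.4 291. ] -60 front (handle bottom) [315.4 298.1]
70 end [315.5 317. ] endfront [315.5 291.9] -5front [315.4 289.9] -60 front (handle bottom) [315.4 288.4]
75 end [315.5 326.6] endfront [315.5 301.6] -5front [315.4 289. ] -60 front (handle bottom) [315.4 278.7]
80 end [315.5 336.1] endfront [315.5 311.5] -5front [315.4 288.2] -60 front (handle bottom) [315.4 269.2]
85 end [315.5 345.3] endfront [315.5 321.5] -5front [315.4 287.5] -60 front (handle bottom) [315.4 259.9]
90 end [315.6 354.1] endfront [315.5 331.3] -5front [315.4 287. ] -60 front (handle bottom) [315.3 250.7]
```

Run:
```python
from h import *
print(plane("top",181.4,240.9,.124),plane("top",191.4,249.1,0))
# hough on top1 crop, diff vs top0
a=cv2.imread("pics/top0.png");b=snapshot("top");cv2.imwrite("pics/top2.png",b)
d=cv2.absdiff(a,b).max(2);print("diff in beaker area",(d[215:275,155:215]>25).sum())
print(go([.55,.30,.31],8.5))
```

```text
[0.6061 0.2928 0.124 ] [0.6095 0.2961 0.    ]
diff in beaker area 0
[-7.460e+00 -2.445e+01 -1.488e+01 -2.000e-02]
```

servo_tool([
  [0,0,-1.5,0],
  [0,0,-4,0],
  [0,0,-7,0],
  [0,0,-10,0],
  [0,0,-13,0],
  [0,0,-15,0],
  [-1,-3,-15,0],
  [-2,-6,-15,0],
])

```text
time: 40.12
tool_pos: [0.6297, 0.1256, 0.3114]
ee_rot: [3.142, 0.002, 0.147]
wrist_force: [1.1, 0.4, 0.8]
width: 0.0008
finger_force: 0.0
```

servo_tool([
  [-1,-3,0,0],
  [-2,-6,0,0],
  [-3,-9,0,0],
  [-4,-12,0,0],
  [-5,-15,0,0],
  [-5.5,-17.5,0,0],
  [-5.5,-18.5,0,0],
  [-5.5,-18.5,0,0],
])

```text
time: 41.12
tool_pos: [0.5488, 0.3004, 0.3107]
ee_rot: [3.141, 0.001, 0.149]
wrist_force: [-0.0, 0.1, -1.1]
width: 0.0002
finger_force: 0.0
```

Run:
```python
from h import *
im=elev();c=camera_model("wrist");np.save("w18.npy",c,allow_pickle=True)
m=cv2.inRange(cv2.cvtColor(im,40),(100,140,30),(125,255,255));print([(v,int(np.flatnonzero(m[v]).min()),int(np.flatnonzero(m[v]).max())) for v in range(240,345,6) if m[v].any()])
print(proj("wrist",[.608,.2945,.124],c),proj("wrist",[.608,.2945,0],c),429*.047/.35)
cv2.imwrite("pics/w18.png",im)
```

```text
t 41.12 [0.5488 0.3004 0.3107] [1.8e+02 1.0e-01 8.5e+00] F [-0.   0.1 -1.1] w 0.0002 0.0Traceback (most recent call last):
  File "<stdin>", line 2, in <module>
  File "h.py", line 39, in elev
    v=min(b[2][1] for b in bs);o=get_obs()["tool_pos"]+[0,0,.005]
ValueError: min() iterable argument is empty
```

Run:
```python
from h import *
a=cv2.imread("pics/top0.png");b=snapshot("top");cv2.imwrite("pics/top3.png",b)
for x in blobs(b,(100,140,60),(125,255,255),6):print(x[:4],plane("top",*x[1],.008))
d=(cv2.absdiff(a,b).max(2)>25).astype(np.uint8)
n,l,s,ce=cv2.connectedComponentsWithStats(d)
for i in range(1,n):
    if s[i,4]>15:print(s[i].tolist(),ce[i].round(),plane("top",*ce[i],.008))
```

```text
(344.0, (np.float64(494.2), np.float64(293.6)), (np.int32(477), np.int32(274)), (np.int32(511), np.int32(315))) [ 0.4436 -0.5403  0.008 ]
(81.5, (np.float64(481.7), np.float64(194.2)), (np.int32(476), np.int32(189)), (np.int32(487), np.int32(199))) [ 0.73   -0.5383  0.008 ]
(76.0, (np.float64(468.0), np.float64(171.8)), (np.int32(463), np.int32(167)), (np.int32(473), np.int32(176))) [ 0.7994 -0.5064  0.008 ]
(61.5, (np.float64(583.2), np.float64(179.1)), (np.int32(576), np.int32(170)), (np.int32(593), np.int32(186))) [ 0.7616 -0.8365  0.008 ]
(37.0, (np.float64(265.1), np.float64(192.0)), (np.int32(263), np.int32(183)), (np.int32(267), np.int32(201))) [0.7657 0.0832 0.008 ]
(8.0, (np.float64(263.0), np.float64(174.0)), (np.int32(262), np.int32(172)), (np.int32(264), np.int32(176))) [0.8205 0.088  0.008 ]
[44, 167, 201, 224, 18199] [141. 276.] [0.5393 0.4346 0.008 ]
[261, 171, 12, 61, 272] [266. 199.] [0.7461 0.0812 0.008 ]
[289, 233, 27, 41, 566] [302. 252.] [ 0.5843 -0.0152  0.008 ]
[264, 238, 27, 41, 566] [277. 257.] [0.5749 0.056  0.008 ]
[426, 275, 32, 45, 1018] [441. 297.] [ 0.4
[... 1002 characters left out ...]
008 ]
[157, 434, 13, 12, 63] [163. 439.] [0.1072 0.3656 0.008 ]
[199, 439, 24, 16, 96] [209. 447.] [0.0806 0.2467 0.008 ]
[165, 444, 9, 20, 75] [169. 453.] [0.0721 0.349  0.008 ]
[306, 450, 16, 12, 89] [313. 454.] [ 0.0523 -0.0232  0.008 ]
[0, 452, 19, 16, 150] [  8. 459.] [0.0752 0.7655 0.008 ]
[293, 455, 13, 5, 29] [298. 457.] [0.0468 0.0148 0.008 ]
[340, 455, 12, 25, 99] [345. 469.] [ 0.0117 -0.104   0.008 ]
[175, 458, 6, 9, 38] [177. 462.] [0.0486 0.3271 0.008 ]
[181, 465, 4, 6, 17] [183. 467.] [0.0353 0.3131 0.008 ]
[278, 465, 8, 15, 36] [281. 472.] [0.0127 0.0614 0.008 ]
[326, 466, 10, 14, 76] [332. 474.] [ 0.0015 -0.0685  0.008 ]
[234, 471, 7, 9, 21] [238. 476.] [0.0085 0.1719 0.008 ]
```

Run:
```python
from h import *
st();print(go([.4836,.3745,.22],-2.4),go([.4836,.3745,.1375],-2.4))
```

```text
t 41.23 [0.5492 0.2995 0.3107] [180.    0.    8.4] F [-0.5 -0.   0.7] w 0.0004 0.0
[-5.4  -8.38  9.07 10.82] [-5.4  -8.38 17.32 10.82]
```

servo_tool([
  [-2,-3,0,5],
  [-4,-6,0,10.8],
  [-5.4,-8.4,4,10.8],
  [-5.4,-8.4,8,10.8],
  [-5.4,-8.4,9,10.8],
  [-5.4,-8.4,9,10.8],
  [-5.4,-8.4,9,10.8],
  [-5.4,-8.4,9,10.8],
], claw=120)

```text
time: 42.22
tool_pos: [0.4841, 0.3756, 0.2229]
ee_rot: [-3.14, -0.003, -0.041]
wrist_force: [0.7, 0.5, -0.1]
width: 0.0498
finger_force: 0.0
```

Run:
```python
from h import *
st();c=camera_model("wrist");im=snapshot("wrist")
for b in blobs(im,(100,140,60),(125,255,255),50):print(b[:4])
print("pred end",proj("wrist",[.4996,.3738,.1617],c),go([.4836,.3745,.1375],-2.4))
```

```text
t 42.23 [0.4841 0.3756 0.2229] [-179.9   -0.2   -2.4] F [ 0.7  0.5 -0.1] w 0.0498 0.0
(893.5, (np.float64(315.9), np.float64(239.7)), (np.int32(302), np.int32(220)), (np.int32(330), np.int32(259)))
(508.5, (np.float64(315.3), np.float64(281.4)), (np.int32(304), np.int32(267)), (np.int32(327), np.int32(298)))
pred end [317.1 234.4] [-0.03  0.11  8.5   0.05]
```

servo_tool([
  [0,0.1,4,0],
  [0,0.1,7.5,0],
  [0,0.1,8.5,0],
  [0,0.1,8.5,0],
])

```text
time: 42.78
tool_pos: [0.4832, 0.3745, 0.1361]
ee_rot: [-3.142, 0.0, -0.041]
wrist_force: [0.0, -0.0, -0.1]
width: 0.0495
finger_force: 0.0
```

servo_tool([
  [0,0,0,0],
  [0,0,0,0],
  [0,0,0,0],
  [0,0,0,0],
  [0,0,0,0],
  [0,0,0,0],
], claw=216)

```text
time: 43.52
tool_pos: [0.4833, 0.3748, 0.1363]
ee_rot: [-3.141, -0.001, -0.041]
wrist_force: [0.5, 1.0, 2.1]
width: 0.0153
finger_force: 30.0
```

Run:
```python
from h import *
st()
```

```text
t 43.52 [0.4833 0.3748 0.1363] [-179.9   -0.    -2.3] F [0.5 1.  2.1] w 0.0153 30.0
```

servo_tool([
  [0,0,-2,0],
  [0,0,-5,0],
  [0,0,-8,0],
  [0,0,-10,0],
  [0,0,-10,0],
])

```text
time: 44.15
tool_pos: [0.4837, 0.3748, 0.2375]
ee_rot: [-3.14, -0.003, -0.04]
wrist_force: [0.9, 0.1, -0.5]
width: 0.0153
finger_force: 30.0
```

Run:
```python
from h import *
elev()
```

```text
t 44.15 [0.4837 0.3748 0.2375] [-179.9   -0.2   -2.3] F [ 0.9  0.1 -0.5] w 0.0153 30.0
(1944.5, (np.float64(315.7), np.float64(295.3)), (np.int32(294), np.int32(267)), (np.int32(338), np.int32(323)))
(560.0, (np.float64(314.7), np.float64(342.7)), (np.int32(299), np.int32(329)), (np.int32(331), np.int32(358)))
elev~ 58.11111111111111
```

servo_tool([
  [0,0,0,0],
], claw=213)

```text
time: 44.32
tool_pos: [0.4825, 0.3741, 0.2338]
ee_rot: [3.14, 0.003, -0.04]
wrist_force: [0.4, -0.2, 0.1]
width: 0.0156
finger_force: 10.0
```

Run:
```python
from h import *
elev()
```

```text
t 44.33 [0.4825 0.3741 0.2338] [179.9   0.2  -2.3] F [ 0.4 -0.2  0.1] w 0.0156 10.0
(1947.5, (np.float64(315.8), np.float64(295.3)), (np.int32(294), np.int32(267)), (np.int32(338), np.int32(324)))
(556.5, (np.float64(314.8), np.float64(342.5)), (np.int32(299), np.int32(329)), (np.int32(331), np.int32(358)))
elev~ 57.52631578947369
```

servo_tool([
  [0,0,0,0],
  [0,0,0,0],
], claw=212.7)

```text
time: 44.62
tool_pos: [0.4829, 0.3744, 0.2351]
ee_rot: [3.141, 0.001, -0.041]
wrist_force: [-0.2, 0.4, -0.2]
width: 0.0162
finger_force: 7.4
```

Run:
```python
from h import *
elev()
```

```text
t 44.62 [0.4829 0.3744 0.2351] [ 1.8e+02  1.0e-01 -2.3e+00] F [-0.2  0.4 -0.2] w 0.0162 7.4
(1948.5, (np.float64(315.8), np.float64(295.3)), (np.int32(294), np.int32(267)), (np.int32(338), np.int32(324)))
(555.5, (np.float64(314.8), np.float64(342.5)), (np.int32(299), np.int32(329)), (np.int32(331), np.int32(358)))
elev~ 57.631578947368425
```

servo_tool([
  [0,0,0,0],
  [0,0,0,0],
], claw=212.4)

```text
time: 44.92
tool_pos: [0.4831, 0.3745, 0.2358]
ee_rot: [-3.141, -0.0, -0.041]
wrist_force: [-0.0, 0.2, -0.2]
width: 0.0158
finger_force: 5.1
```

Run:
```python
from h import *
elev()
```

```text
t 44.92 [0.4831 0.3745 0.2358] [-180.    -0.    -2.3] F [-0.   0.2 -0.2] w 0.0158 5.1
(1948.5, (np.float64(315.7), np.float64(295.3)), (np.int32(293), np.int32(268)), (np.int32(338), np.int32(324)))
(551.5, (np.float64(314.9), np.float64(342.5)), (np.int32(299), np.int32(329)), (np.int32(331), np.int32(358)))
elev~ 58.27777777777778
```

servo_tool([
  [0,0,0,0],
  [0,0,0,0],
], claw=212.15)

```text
time: 45.22
tool_pos: [0.4831, 0.3745, 0.2358]
ee_rot: [-3.141, -0.0, -0.041]
wrist_force: [-0.3, -0.2, -1.1]
width: 0.016
finger_force: 3.1
```

Run:
```python
from h import *
elev()
```

```text
t 45.23 [0.4831 0.3745 0.2358] [-180.    -0.    -2.3] F [-0.3 -0.2 -1.1] w 0.016 3.1
(1937.0, (np.float64(315.5), np.float64(295.7)), (np.int32(293), np.int32(268)), (np.int32(338), np.int32(324)))
(519.5, (np.float64(315.7), np.float64(342.1)), (np.int32(300), np.int32(330)), (np.int32(332), np.int32(357)))
elev~ 58.26315789473684
```

servo_tool([
  [0,0,0,0],
  [0,0,0,0],
], claw=212.05)

```text
time: 45.52
tool_pos: [0.4831, 0.3745, 0.2358]
ee_rot: [-3.142, -0.0, -0.041]
wrist_force: [1.2, -0.2, -1.3]
width: 0.0153
finger_force: 2.7
```

Run:
```python
from h import *
elev()
```

```text
t 45.52 [0.4831 0.3745 0.2358] [-180.    -0.    -2.3] F [ 1.2 -0.2 -1.3] w 0.0153 2.7
(1688.0, (np.float64(315.5), np.float64(302.2)), (np.int32(293), np.int32(278)), (np.int32(338), np.int32(328)))
(139.0, (np.float64(315.5), np.float64(334.8)), (np.int32(302), np.int32(329)), (np.int32(329), np.int32(341)))
elev~ 63.52631578947369
```

servo_tool([
  [0,0,0,0],
  [0,0,0,0],
  [0,0,0,0],
  [0,0,0,0],
])

```text
time: 46.08
tool_pos: [0.4831, 0.3745, 0.2358]
ee_rot: [-3.141, -0.0, -0.041]
wrist_force: [0.0, 0.5, -0.4]
width: 0.0155
finger_force: 2.7
```

Run:
```python
from h import *
im=elev()
m=cv2.inRange(cv2.cvtColor(im,40),(100,140,30),(125,255,255));print([(v,int(np.flatnonzero(m[v,250:380]).min())+250,int(np.flatnonzero(m[v,250:380]).max())+250) for v in range(240,360,5) if m[v,250:380].any()])
```

```text
t 46.08 [0.4831 0.3745 0.2358] [-180.    -0.    -2.3] F [ 0.   0.5 -0.4] w 0.0155 2.7
(1691.5, (np.float64(315.6), np.float64(302.4)), (np.int32(293), np.int32(278)), (np.int32(338), np.int32(328)))
(126.5, (np.float64(316.1), np.float64(334.9)), (np.int32(303), np.int32(329)), (np.int32(329), np.int32(341)))
elev~ 63.52631578947369
[(280, 306, 325), (285, 300, 331), (290, 295, 335), (295, 294, 337), (300, 293, 338), (305, 294, 337), (310, 295, 336), (315, 297, 335), (320, 299, 331), (325, 305, 327), (330, 303, 329), (335, 305, 326), (340, 311, 319)]
```

servo_tool([
  [0,0,0,0],
  [0,0,0,0],
  [0,0,0,0],
], claw=211.97)

```text
time: 46.5
tool_pos: [0.4831, 0.3745, 0.2358]
ee_rot: [-3.141, -0.0, -0.041]
wrist_force: [0.4, 0.1, -1.4]
width: 0.0155
finger_force: 2.1
```

Run:
```python
from h import *
elev()
```

```text
t 46.5 [0.4831 0.3745 0.2358] [-180.    -0.    -2.3] F [ 0.4  0.1 -1.4] w 0.0155 2.1
(1690.5, (np.float64(315.6), np.float64(302.4)), (np.int32(293), np.int32(278)), (np.int32(338), np.int32(328)))
(126.5, (np.float64(316.1), np.float64(334.9)), (np.int32(303), np.int32(329)), (np.int32(329), np.int32(341)))
elev~ 63.52631578947369
```

servo_tool([
  [0,0,0,0],
  [0,0,0,0],
  [0,0,0,0],
], claw=211.92)

```text
time: 46.92
tool_pos: [0.4831, 0.3745, 0.2358]
ee_rot: [-3.142, 0.0, -0.041]
wrist_force: [0.0, 0.5, -1.1]
width: 0.016
finger_force: 1.9
```

Run:
```python
from h import *
elev()
```

```text
t 46.92 [0.4831 0.3745 0.2358] [-180.     0.    -2.3] F [ 0.   0.5 -1.1] w 0.016 1.9
(1538.5, (np.float64(315.3), np.float64(306.7)), (np.int32(293), np.int32(284)), (np.int32(338), np.int32(330)))
elev~ 66.68421052631578
```

servo_tool([
  [0,0,0,0],
  [0,0,0,0],
  [0,0,0,0],
], claw=211.87)

```text
time: 47.35
tool_pos: [0.4831, 0.3745, 0.2358]
ee_rot: [-3.142, -0.0, -0.041]
wrist_force: [0.7, 1.1, -0.4]
width: 0.0162
finger_force: 1.5
```

Run:
```python
from h import *
elev()
```

```text
t 47.35 [0.4831 0.3745 0.2358] [-180.    -0.    -2.3] F [ 0.7  1.1 -0.4] w 0.0162 1.5
(1537.5, (np.float64(315.3), np.float64(306.8)), (np.int32(293), np.int32(284)), (np.int32(338), np.int32(330)))
elev~ 66.63157894736842
```

servo_tool([
  [0,0,0,0],
  [0,0,0,0],
  [0,0,0,0],
], claw=211.84)

```text
time: 47.78
tool_pos: [0.4831, 0.3745, 0.2358]
ee_rot: [-3.141, 0.0, -0.041]
wrist_force: [0.4, 0.4, 0.2]
width: 0.0162
finger_force: 1.4
```

Run:
```python
from h import *
elev();print(go([.608,.2945,.30],-2.4))
```

```text
t 47.77 [0.4831 0.3745 0.2358] [-180.     0.    -2.3] F [0.4 0.4 0.2] w 0.0162 1.4
(1599.5, (np.float64(315.6), np.float64(315.5)), (np.int32(293), np.int32(291)), (np.int32(338), np.int32(339)))
elev~ 70.26315789473685
[12.8   7.49 -6.42  0.08]
```

servo_tool([
  [0,0,0,0],
  [0,0,-2,0],
  [0,0,-5,0],
  [0,0,-8,0],
  [0,0,-8,0],
], claw=216)

```text
time: 48.45
tool_pos: [0.4839, 0.375, 0.3191]
ee_rot: [-3.138, -0.005, -0.04]
wrist_force: [0.0, 0.3, -1.3]
width: 0.0155
finger_force: 30.0
```

Run:
```python
from h import *
elev();print(go([.60,.3055,.315],-2.4))
```

```text
t 48.45 [0.4839 0.375  0.3191] [-179.8   -0.3   -2.3] F [ 0.   0.3 -1.3] w 0.0155 30.0
(1589.5, (np.float64(315.3), np.float64(315.4)), (np.int32(293), np.int32(291)), (np.int32(338), np.int32(339)))
elev~ 71.57894736842105
[11.92  6.44  0.17  0.08]
```

servo_tool([
  [3,1.6,0,0],
  [6,3.2,0,0],
  [9,4.8,0,0],
  [11.9,6.4,0,0],
  [11.9,6.4,0,0],
  [11.9,6.4,0,0],
])

```text
time: 49.25
tool_pos: [0.5987, 0.3059, 0.3141]
ee_rot: [3.141, 0.003, -0.04]
wrist_force: [0.6, 0.2, -0.4]
width: 0.0152
finger_force: 30.0
```

Run:
```python
from h import *
im=elev();c=camera_model("wrist");np.save("w18.npy",c,allow_pickle=True)
cen=np.array([.608,.2945]);k=im.copy()
for z,col in((.124,(0,0,255)),(0,(0,200,0))):
    for t in np.linspace(0,2*np.pi,60):
        p=proj("wrist",[cen[0]+.047*np.cos(t),cen[1]+.047*np.sin(t),z],c);cv2.circle(k,(int(p[0]),int(p[1])),1,col,-1)
cv2.imwrite("pics/w18.png",k)
```

```text
t 49.25 [0.5987 0.3059 0.3141] [180.    0.2  -2.3] F [ 0.6  0.2 -0.4] w 0.0152 30.0
(1608.0, (np.float64(315.4), np.float64(315.7)), (np.int32(293), np.int32(291)), (np.int32(338), np.int32(339)))
elev~ 69.15789473684211
```

View pics/w18.png

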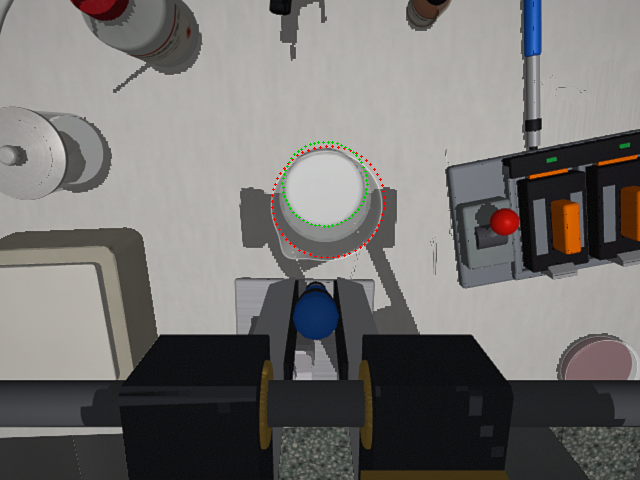

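servo_tool([
  [2,0.1,0,0],
  [4,0.1,0,0],
  [4,0.1,0,0],
  [4,0.1,3,0],
  [4,0.1,5,0],
  [4,0.1,7,0],
  [4,0.1,7,0],
])

```text
time: 50.18
tool_pos: [0.6372, 0.3035, 0.2438]
ee_rot: [3.14, 0.004, -0.039]
wrist_force: [-0.2, -0.5, 0.0]
width: 0.0154
finger_force: 30.0
```

servo_tool([
  [0,0,1.5,0],
  [0,0,3,0],
  [0,0,4,0],
  [0,0,5,0],
  [0,0,6,0],
  [0,0,7,0],
  [0,0,7,0],
])

```text
time: 51.05
tool_pos: [0.6388, 0.3029, 0.1743]
ee_rot: [3.141, 0.002, -0.041]
wrist_force: [0.3, 0.4, -0.9]
width: 0.0153
finger_force: 30.0
```

Run:
```python
from h import *
im=elev();cv2.imwrite("pics/w19.png",im)
a=cv2.imread("pics/top0.png")[150:290,90:230]
```

```text
t 51.05 [0.6388 0.3029 0.1743] [ 1.8e+02  1.0e-01 -2.3e+00] F [ 0.3  0.4 -0.9] w 0.0153 30.0
(1575.5, (np.float64(315.6), np.float64(315.7)), (np.int32(293), np.int32(292)), (np.int32(338), np.int32(339)))
elev~ 70.5
```

servo_tool([
  [0,0,0.6,0],
  [0,0,1.1,0],
  [0,0,1.1,0],
])

```text
time: 51.48
tool_pos: [0.639, 0.303, 0.164]
ee_rot: [3.141, 0.001, -0.041]
wrist_force: [-0.9, -0.2, -1.1]
width: 0.0153
finger_force: 30.0
```

servo_tool([
  [0,0,0,0],
  [0,0,0,0],
  [0,0,0,0],
  [0,0,0,0],
  [0,0,-3,0],
  [0,0,-8,0],
  [0,0,-13,0],
  [0,0,-14,0],
], claw=170)

```text
time: 52.48
tool_pos: [0.6403, 0.3035, 0.3108]
ee_rot: [-3.138, -0.009, -0.041]
wrist_force: [-0.6, -0.4, 0.2]
width: 0.0312
finger_force: 0.0
```

Run:
```python
from h import *
st();b=snapshot("top");cv2.imwrite("pics/top4.png",b);im=snapshot("wrist");cv2.imwrite("pics/w20.png",im);c=camera_model("wrist")
for x in blobs(im,(100,140,40),(125,255,255),30):print(x[:4])
for q in((.60,.30,.18),(.63,.30,.17),(.606,.296,.124)):print(q,proj("wrist",q,c))
for x in blobs(b,(100,140,60),(125,255,255),6):print("top",x[:4])
print(proj("top",[.63,.303,.17]))
```

```text
t 52.48 [0.6403 0.3035 0.3108] [-179.8   -0.5   -2.3] F [-0.6 -0.4  0.2] w 0.0312 0.0
(885.0, (np.float64(528.6), np.float64(71.6)), (np.int32(520), np.int32(42)), (np.int32(537), np.int32(102)))
(567.0, (np.float64(622.3), np.float64(19.2)), (np.int32(605), np.int32(7)), (np.int32(639), np.int32(32)))
(445.0, (np.float64(316.5), np.float64(203.0)), (np.int32(306), np.int32(190)), (np.int32(327), np.int32(216)))
(341.0, (np.float64(528.0), np.float64(12.1)), (np.int32(520), np.int32(0)), (np.int32(536), np.int32(24)))
(147.5, (np.float64(317.2), np.float64(224.2)), (np.int32(308), np.int32(217)), (np.int32(325), np.int32(234)))
(87.0, (np.float64(528.4), np.float64(37.2)), (np.int32(520), np.int32(33)), (np.int32(536), np.int32(41)))
(85.5, (np.float64(528.2), np.float64(28.5)), (np.int32(520), np.int32(24)), (np.int32(536), np.int32(33)))
(0.6, 0.3, 0.18) [321.8 287.7]
(0.63, 0.3, 0.17) [320.1 244. ]
(0.606, 0.296, 0.124) [325.4 257.4]
top (355.0, (np.float64(494.0), np.float64(293.9)), (np.int32(476), np.int32(274)), (np.int32(511), np.int32(315)))
top (82.5, (np.float64(481.7), np.float64(194.2)), (np.int32(476), np.int32(189)), (np.int32(487), np.int32(199)))
top (76.0, (np.float64(468.0), np.float64(171.8)), (np.int32(463), np.int32(167)), (np.int32(473), np.int32(176)))
top (64.5, (np.float64(583.2), np.float64(179.1)), (np.int32(576), np.int32(170)), (np.int32(593), np.int32(186)))
top (36.5, (np.float64(265.1), np.float64(191.7)), (np.int32(263), np.int32(183)), (np.int32(267), np.int32(200)))
top (15.5, (np.float64(172.6), np.float64(214.7)), (np.int32(170), np.int32(212)), (np.int32(175), np.int32(217)))
top (8.0, (np.float64(263.0), np.float64(174.0)), (np.int32(262), np.int32(172)), (np.int32(264), np.int32(176)))
[172.8 227.9]
```

Run:
```python
from h import *
st();print(go([.70,.08,.25],5))
```

```text
t 52.58 [0.6398 0.3033 0.3065] [-179.9   -0.2   -2.3] F [-0.3  1.  -0.6] w 0.0314 0.0
[ 6.92 22.07  5.65 -7.32]
```

servo_tool([
  [0,4,0,-3],
  [0,9,0,-7.3],
  [2,14,0,-7.3],
  [5,19,3,-7.3],
  [7,22,5.6,-7.3],
  [7,22,5.6,-7.3],
  [7,22,5.6,-7.3],
])

```text
time: 53.45
tool_pos: [0.6997, 0.081, 0.2468]
ee_rot: [-3.141, 0.004, 0.087]
wrist_force: [-0.4, 0.4, 0.3]
width: 0.0313
finger_force: 0.0
```

Run:
```python
from h import *
st();im=snapshot("wrist");cv2.imwrite("pics/w21.png",im);c=camera_model("wrist")
m=cv2.inRange(cv2.cvtColor(im,40),(100,120,40),(125,255,255))
bs=[x for x in blobs(im,(100,120,40),(125,255,255),30) if abs(x[1][0]-316)<120]
for x in bs:print(x[:4],plane("wrist",*x[1],.008,c))
ys,xs=np.nonzero(m[:,250:400]);
for v in range(ys.min()+3,ys.max(),15):
    r=np.flatnonzero(m[v,250:400])+250
    if len(r):print(v,r.min(),r.max(),plane("wrist",(r.min()+r.max())/2,v,.008,c))
```

```text
t 53.45 [0.6997 0.081  0.2468] [-179.9    0.2    5. ] F [-0.4  0.4  0.3] w 0.0313 0.0
(929.0, (np.float64(320.8), np.float64(138.7)), (np.int32(313), np.int32(108)), (np.int32(329), np.int32(171))) [0.7623 0.082  0.008 ]
(485.5, (np.float64(422.8), np.float64(95.5)), (np.int32(409), np.int32(84)), (np.int32(436), np.int32(108))) [ 0.8079 -0.0058  0.008 ]
(380.5, (np.float64(320.9), np.float64(73.8)), (np.int32(313), np.int32(61)), (np.int32(329), np.int32(86))) [0.8181 0.087  0.008 ]
(103.5, (np.float64(320.8), np.float64(101.4)), (np.int32(313), np.int32(98)), (np.int32(329), np.int32(105))) [0.7948 0.0849 0.008 ]
(95.5, (np.float64(320.8), np.float64(91.9)), (np.int32(313), np.int32(88)), (np.int32(329), np.int32(95))) [0.8029 0.0857 0.008 ]
64 313 329 [0.8261 0.0876 0.008 ]
79 313 329 [0.8137 0.0865 0.008 ]
94 313 329 [0.8011 0.0853 0.008 ]
109 313 329 [0.7883 0.0842 0.008 ]
124 313 329 [0.7753 0.083  0.008 ]
139 313 328 [0.762  0.0822 0.008 ]
154 314 328 [0.7486 0.0805 0.008 ]
169 314 328 [0.7348 0.0793 0.008 ]
```

servo_tool([
  [3,0.3,3,0],
  [5.2,0.5,7,0],
  [5.2,0.5,12,0],
  [5.2,0.5,17,0],
  [5.2,0.5,21,0],
  [5.2,0.5,22.5,0],
  [5.2,0.5,22.7,0],
  [5.2,0.5,22.7,0],
])

```text
time: 54.5
tool_pos: [0.7542, 0.0805, 0.0249]
ee_rot: [3.141, -0.005, 0.088]
wrist_force: [0.6, 0.9, -0.3]
width: 0.0315
finger_force: 0.0
```

Run:
```python
from h import *
st()
```

```text
t 54.5 [0.7542 0.0805 0.0249] [180.   -0.3   5. ] F [ 0.6  0.9 -0.3] w 0.0315 0.0
```

servo_tool([
  [0,0,0.3,0],
  [0,0,0.7,0],
  [0,0,0.7,0],
])

```text
time: 54.88
tool_pos: [0.7524, 0.0799, 0.0145]
ee_rot: [-3.141, 0.001, 0.087]
wrist_force: [-0.6, -0.1, -0.3]
width: 0.0317
finger_force: 0.0
```

servo_tool([
  [0,0,0,0],
  [0,0,0,0],
  [0,0,0,0],
  [0,0,0,0],
  [0,0,0,0],
], claw=230)

```text
time: 55.5
tool_pos: [0.7527, 0.08, 0.0148]
ee_rot: [-3.142, -0.0, 0.087]
wrist_force: [0.4, 0.0, -0.2]
width: 0.015
finger_force: 30.0
```

servo_tool([
  [0,0,-2,0],
  [0,0,-5,0],
  [-2,0,-6,-10],
  [-4,0,-6,-20],
  [-6,0,-6,-30],
  [-6,0,-6,-40],
  [-6,0,-6,-50],
  [-6,0,-6,-60],
])

```text
time: 56.5
tool_pos: [0.6927, 0.0748, 0.0766]
ee_rot: [3.141, -0.0, 1.14]
wrist_force: [-0.4, 0.9, -1.2]
width: 0.015
finger_force: 30.0
```

servo_tool([
  [0,0,0,-10],
  [0,0,0,-20],
  [0,0,0,-30],
  [0,0,0,-30],
  [0,0,0,-30],
])

```text
time: 57.12
tool_pos: [0.6929, 0.0748, 0.0756]
ee_rot: [3.141, -0.0, 1.655]
wrist_force: [0.2, 0.8, 0.0]
width: 0.0146
finger_force: 30.0
```

Run:
```python
from h import *
st();im=snapshot("wrist");cv2.imwrite("pics/w22.png",im)
for x in blobs(im,(100,120,40),(125,255,255),30):print(x[:4])
print(go([.69,.095,.02],95))
```

```text
t 57.12 [0.6929 0.0748 0.0756] [180.   -0.   94.8] F [0.2 0.8 0. ] w 0.0146 30.0
(4394.0, (np.float64(315.5), np.float64(279.4)), (np.int32(297), np.int32(219)), (np.int32(334), np.int32(346)))
(2184.0, (np.float64(315.0), np.float64(144.1)), (np.int32(295), np.int32(115)), (np.int32(335), np.int32(172)))
(476.0, (np.float64(315.0), np.float64(186.1)), (np.int32(296), np.int32(179)), (np.int32(335), np.int32(193)))
(464.0, (np.float64(315.0), np.float64(206.7)), (np.int32(296), np.int32(200)), (np.int32(335), np.int32(214)))
[ 2.04 -0.12  5.54 -0.13]
```

servo_tool([
  [1,0,1.5,0],
  [2,0,3.5,0],
  [2,0,5,0],
  [2,0,5.7,0],
  [2,0,6,0],
  [2,0,6,0],
])

```text
time: 57.92
tool_pos: [0.6917, 0.0945, 0.0155]
ee_rot: [3.14, 0.0, 1.657]
wrist_force: [-0.8, -0.5, 0.3]
width: 0.0149
finger_force: 30.0
```

servo_tool([
  [0,0,0,0],
  [0,0,0,0],
  [0,0,0,0],
  [0,0,0,0],
  [2,0,-0.2,0],
  [4,0,-0.2,0],
  [5.5,0,-0.1,0],
  [5.5,0,-0.1,0],
], claw=170)

```text
time: 58.92
tool_pos: [0.6858, 0.1517, 0.0156]
ee_rot: [-3.141, -0.0, 1.661]
wrist_force: [-0.0, -0.1, -0.3]
width: 0.0312
finger_force: 0.0
```

Run:
```python
from h import *
st();im=snapshot("wrist");cv2.imwrite("pics/w23.png",im)
for x in blobs(im,(100,120,40),(125,255,255),30):print(x[:4])
```

```text
t 58.92 [0.6858 0.1517 0.0156] [-180.    -0.    95.1] F [-0.  -0.1 -0.3] w 0.0312 0.0
(1881.0, (np.float64(318.6), np.float64(283.0)), (np.int32(301), np.int32(255)), (np.int32(337), np.int32(311)))
(944.0, (np.float64(316.9), np.float64(441.1)), (np.int32(301), np.int32(427)), (np.int32(333), np.int32(460)))
(913.5, (np.float64(317.8), np.float64(364.6)), (np.int32(301), np.int32(349)), (np.int32(335), np.int32(379)))
(364.0, (np.float64(318.1), np.float64(321.6)), (np.int32(301), np.int32(314)), (np.int32(336), np.int32(329)))
(340.5, (np.float64(318.2), np.float64(339.0)), (np.int32(301), np.int32(332)), (np.int32(335), np.int32(346)))
```

servo_tool([
  [0,0,0,0],
  [0,0,0,0],
  [0,0,0,0],
  [0,0,0,0],
], claw=216)

```text
time: 59.48
tool_pos: [0.6864, 0.149, 0.0158]
ee_rot: [3.142, 0.0, 1.657]
wrist_force: [0.2, -0.4, -0.1]
width: 0.0151
finger_force: 30.0
```

servo_tool([
  [0,0,-3,0],
  [0,0,-8,0],
  [0,0,-13,0],
  [0,0,-18,0],
  [0,0,-22,0],
  [0,0,-22,0],
])

```text
time: 60.22
tool_pos: [0.688, 0.1497, 0.2412]
ee_rot: [3.132, -0.001, 1.658]
wrist_force: [0.4, -0.3, -1.0]
width: 0.0153
finger_force: 30.0
```

servo_tool([
  [0,0,0,0],
  [0,0,0,0],
  [0,0,0,0],
], claw=212.2)

```text
time: 60.6
tool_pos: [0.6857, 0.1495, 0.2332]
ee_rot: [-3.137, -0.0, 1.658]
wrist_force: [-0.5, 0.3, -1.0]
width: 0.0156
finger_force: 2.8
```

Run:
```python
from h import *
elev()
```

```text
t 60.6 [0.6857 0.1495 0.2332] [-179.8   -0.    95. ] F [-0.5  0.3 -1. ] w 0.0156 2.8
(1851.5, (np.float64(315.7), np.float64(295.7)), (np.int32(296), np.int32(267)), (np.int32(335), np.int32(324)))
(1127.0, (np.float64(315.3), np.float64(227.8)), (np.int32(300), np.int32(201)), (np.int32(330), np.int32(251)))
elev~ 40.0
```

servo_tool([
  [0,0,0,0],
  [0,0,0,0],
  [0,0,0,0],
], claw=212.0)

```text
time: 61.02
tool_pos: [0.6864, 0.1494, 0.2359]
ee_rot: [3.141, -0.0, 1.658]
wrist_force: [0.7, -0.9, -0.5]
width: 0.0159
finger_force: 2.0
```

Run:
```python
from h import *
elev()
```

```text
t 61.02 [0.6864 0.1494 0.2359] [180.  -0.  95.] F [ 0.7 -0.9 -0.5] w 0.0159 2.0
(1619.5, (np.float64(315.4), np.float64(294.8)), (np.int32(296), np.int32(269)), (np.int32(335), np.int32(320)))
(678.0, (np.float64(315.5), np.float64(244.5)), (np.int32(301), np.int32(226)), (np.int32(330), np.int32(260)))
elev~ 40.0
```

Run:
```python
from h import *
im=snapshot("wrist");c=camera_model("wrist");t=get_obs()["tool_pos"]
m=cv2.inRange(cv2.cvtColor(im,40),(100,140,30),(125,255,255));print([(v,int(np.flatnonzero(m[v,250:380]).min())+250,int(np.flatnonzero(m[v,250:380]).max())+250) for v in range(215,360,5) if m[v,250:380].any()])
y=np.radians(95)
for v in(226,240,260,270,280,295,305,320):
    for dz in(.02,0,-.07):
        p=plane("wrist",315,v,t[2]+.005+dz,c)-t;print(v,dz,round(1000*(p[0]*np.cos(y)+p[1]*np.sin(y)),1),end=' | ')
    print()
```

```text
[(230, 306, 325), (235, 303, 328), (240, 303, 328), (245, 302, 328), (250, 302, 329), (255, 301, 329), (260, 301, 326), (265, 301, 330), (270, 301, 330), (275, 302, 329), (280, 299, 332), (285, 298, 334), (290, 297, 334), (295, 297, 335), (300, 296, 335), (305, 296, 334), (310, 298, 334), (315, 302, 329), (320, 309, 322)]
226 0.02 40.9 | 226 0 36.5 | 226 -0.07 21.0 | 
240 0.02 36.1 | 240 0 31.0 | 240 -0.07 13.0 | 
260 0.02 29.1 | 260 0 23.0 | 260 -0.07 1.5 | 
270 0.02 25.5 | 270 0 18.9 | 270 -0.07 -4.4 | 
280 0.02 21.9 | 280 0 14.7 | 280 -0.07 -10.3 | 
295 0.02 16.4 | 295 0 8.4 | 295 -0.07 -19.5 | 
305 0.02 12.6 | 305 0 4.1 | 305 -0.07 -25.6 | 
320 0.02 6.9 | 320 0 -2.3 | 320 -0.07 -34.9 |
```

servo_tool([
  [0,0,0,0],
  [0,0,0,0],
  [0,0,-1,0],
  [0,0,-3,0],
  [0,0,-6,0],
  [0,0,-9.5,0],
  [0,0,-9.5,0],
  [0,0,-9.5,0],
], claw=216)

```text
time: 62.12
tool_pos: [0.6863, 0.1495, 0.3298]
ee_rot: [-3.141, 0.0, 1.658]
wrist_force: [0.2, -1.2, -1.7]
width: 0.0152
finger_force: 30.0
```

Run:
```python
from h import *
im=elev()
m=cv2.inRange(cv2.cvtColor(im,40),(100,140,30),(125,255,255));print([(v,int(np.flatnonzero(m[v,250:380]).min())+250,int(np.flatnonzero(m[v,250:380]).max())+250) for v in range(215,360,5) if m[v,250:380].any()])
print(go([.600,.2775,.33],95))
b=snapshot("top")
for x in blobs(b,(100,140,60),(125,255,255),6):print("top",x[:4])
```

```text
t 62.12 [0.6863 0.1495 0.3298] [-179.9    0.    95. ] F [ 0.2 -1.2 -1.7] w 0.0152 30.0
(1607.5, (np.float64(315.4), np.float64(295.0)), (np.int32(297), np.int32(269)), (np.int32(334), np.int32(320)))
(663.5, (np.float64(315.7), np.float64(243.8)), (np.int32(302), np.int32(226)), (np.int32(330), np.int32(259)))
elev~ 40.0
[(230, 306, 325), (235, 303, 327), (240, 303, 328), (245, 303, 328), (250, 302, 329), (255, 302, 329), (260, 301, 326), (265, 301, 330), (270, 301, 330), (275, 302, 329), (280, 298, 332), (285, 298, 333), (290, 297, 334), (295, 297, 334), (300, 296, 335), (305, 296, 334), (310, 297, 334), (315, 302, 329), (320, 309, 322)]
[13.5  -7.46 -0.13 -0.02]
top (345.0, (np.float64(493.7), np.float64(294.0)), (np.int32(476), np.int32(274)), (np.int32(511), np.int32(315)))
top (83.5, (np.float64(481.7), np.float64(194.2)), (np.int32(476), np.int32(189)), (np.int32(487), np.int32(199)))
top (76.0, (np.float64(468.0), np.float64(171.8)), (np.int32(463), np.int32(167)), (np.int32(473), np.int32(176)))
top (64.5, (np.float64(583.2), np.float64(179.3)), (np.int32(576), np.int32(170)), (np.int32(593), np.int32(186)))
top (6.0, (np.float64(294.5), np.float64(174.6)), (np.int32(293), np.int32(173)), (np.int32(296), np.int32(176)))
```

servo_tool([
  [2,-1.5,0,0],
  [5,-3,0,0],
  [8,-4.5,0,0],
  [11,-6.2,0,0],
  [13.5,-7.5,0,0],
  [13.5,-7.5,0,0],
  [13.5,-7.5,0,0],
])

```text
time: 63.1
tool_pos: [0.6, 0.2768, 0.3296]
ee_rot: [-3.14, 0.001, 1.657]
wrist_force: [0.4, 0.7, -0.2]
width: 0.0155
finger_force: 30.0
```

Run:
```python
from h import *
st();im=snapshot("wrist");cv2.imwrite("pics/w24.png",im);c=camera_model("wrist")
for x in blobs(im,(100,140,40),(125,255,255),30):print(x[:4])
print("first cap pred",proj("wrist",[.655,.303,.17],c),"rim",[proj("wrist",[.606+.047*a,.296+.047*b,.124],c).tolist() for a,b in((1,0),(-1,0),(0,1),(0,-1))],"bottom",[proj("wrist",[.606+.044*a,.296+.044*b,.002],c).tolist() for a,b in((1,0),(-1,0),(0,1),(0,-1))])
g=cv2.cvtColor(im,6)
# bright bottom disc
m=cv2.inRange(g,225,255)
b=snapshot("top");a=cv2.imread("pics/top4.png")
for x in blobs(b,(100,140,60),(125,255,255),6):
    if x[1][0]<230:print("top",x[:4])
```

```text
t 63.1 [0.6    0.2768 0.3296] [-1.799e+02  1.000e-01  9.500e+01] F [ 0.4  0.7 -0.2] w 0.0155 30.0
(1638.0, (np.float64(315.5), np.float64(295.2)), (np.int32(296), np.int32(269)), (np.int32(334), np.int32(321)))
(672.0, (np.float64(315.3), np.float64(244.2)), (np.int32(301), np.int32(226)), (np.int32(330), np.int32(260)))
(499.0, (np.float64(399.7), np.float64(200.3)), (np.int32(385), np.int32(189)), (np.int32(415), np.int32(212)))
(449.0, (np.float64(360.9), np.float64(186.9)), (np.int32(343), np.int32(176)), (np.int32(378), np.int32(200)))
(60.0, (np.float64(315.0), np.float64(266.2)), (np.int32(300), np.int32(263)), (np.int32(330), np.int32(272)))
(51.0, (np.float64(315.5), np.float64(260.0)), (np.int32(301), np.int32(257)), (np.int32(330), np.int32(265)))
(44.0, (np.float64(383.1), np.float64(194.4)), (np.int32(379), np.int32(187)), (np.int32(390), np.int32(204)))
(38.5, (np.float64(377.4), np.float64(192.9)), (np.int32(374), np.int32(185)), (np.int32(383), np.int32(202)))
first cap pred [393.1 197.8] rim [[380.6, 197.4], [272.6, 188.2], [331.9, 137.3], [322.0, 245.0]] bottom [[362.5, 180.8], [285.8, 174.2], [327.8, 138.1], [320.8, 215.3]]
```

View pics/w24.png

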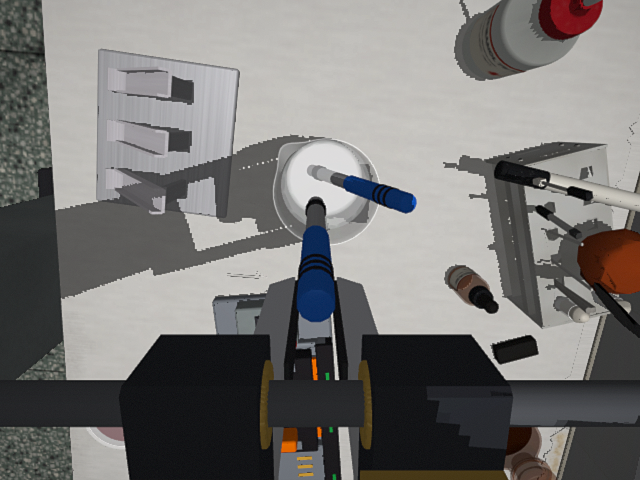

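servo_tool([
  [0,0,2,0],
  [0,0,4,0],
  [0,0,6,0],
  [0,0,8,0],
  [0,0,9.5,0],
  [0,0,11,0],
  [0,0,12,0],
  [0,0,12,0],
])

```text
time: 64.2
tool_pos: [0.5996, 0.2773, 0.2097]
ee_rot: [-3.14, 0.0, 1.658]
wrist_force: [-0.5, -0.2, -1.2]
width: 0.0153
finger_force: 30.0
```

Run:
```python
from h import *
st();print(plane("wrist",316,205,.138,np.load("w18.npy",allow_pickle=True).item()) if 0 else "")
im=snapshot("wrist");c=camera_model("wrist")
for x in blobs(im,(100,140,40),(125,255,255),100):print(x[:4])
print(proj("wrist",[.655,.303,.17],c))
```

```text
t 64.2 [0.5996 0.2773 0.2097] [-179.9    0.    95. ] F [-0.5 -0.2 -1.2] w 0.0153 30.0

(1618.5, (np.float64(315.4), np.float64(295.0)), (np.int32(297), np.int32(269)), (np.int32(334), np.int32(320)))
(1371.0, (np.float64(448.1), np.float64(234.9)), (np.int32(423), np.int32(215)), (np.int32(474), np.int32(254)))
(1158.5, (np.float64(383.7), np.float64(209.2)), (np.int32(355), np.int32(191)), (np.int32(411), np.int32(231)))
(674.0, (np.float64(315.5), np.float64(244.5)), (np.int32(301), np.int32(226)), (np.int32(330), np.int32(260)))
(133.5, (np.float64(419.8), np.float64(224.1)), (np.int32(413), np.int32(212)), (np.int32(431), np.int32(239)))
(120.0, (np.float64(410.9), np.float64(220.1)), (np.int32(405), np.int32(209)), (np.int32(422), np.int32(235)))
[435.5 237.2]
```

servo_tool([
  [0,0,0.5,0],
  [0,0,1.0,0],
  [0,0,1.0,0],
])

```text
time: 64.62
tool_pos: [0.5996, 0.2775, 0.2002]
ee_rot: [-3.141, 0.0, 1.658]
wrist_force: [0.2, -0.6, -1.3]
width: 0.015
finger_force: 30.0
```

servo_tool([
  [0,0,0,0],
  [0,0,0,0],
  [0,0,0,0],
  [0,0,0,0],
  [0,0,-2,0],
  [0,0,-6,0],
  [0,0,-11,0],
  [0,0,-13,0],
], claw=165)

```text
time: 65.62
tool_pos: [0.6004, 0.2777, 0.3355]
ee_rot: [3.135, -0.002, 1.658]
wrist_force: [0.5, 0.5, -0.6]
width: 0.0332
finger_force: 0.0
```

Run:
```python
from h import *
st();im=snapshot("wrist");c=camera_model("wrist");cv2.imwrite("pics/w25.png",im)
for x in blobs(im,(100,140,40),(125,255,255),60):print(x[:4],plane("wrist",*x[1],.16,c))
for b in blobs(im,(5,140,90),(18,255,255),80):print("orange",b[:3])
print("rim",[proj("wrist",[.606+.047*a,.296+.047*b,.124],c).tolist() for a,b in((1,0),(-1,0),(0,1),(0,-1))])
```

```text
t 65.62 [0.6004 0.2777 0.3355] [ 1.796e+02 -1.000e-01  9.500e+01] F [ 0.5  0.5 -0.6] w 0.0332 0.0
(490.5, (np.float64(396.7), np.float64(197.1)), (np.int32(382), np.int32(186)), (np.int32(412), np.int32(208))) [0.6636 0.3034 0.16  ]
(444.0, (np.float64(357.9), np.float64(184.3)), (np.int32(340), np.int32(174)), (np.int32(374), np.int32(197))) [0.6313 0.311  0.16  ]
(362.0, (np.float64(317.2), np.float64(208.5)), (np.int32(308), np.int32(197)), (np.int32(327), np.int32(220))) [0.6007 0.2888 0.16  ]
(83.0, (np.float64(314.3), np.float64(191.3)), (np.int32(308), np.int32(186)), (np.int32(322), np.int32(197))) [0.5972 0.3024 0.16  ]
orange (1839.5, (np.float64(619.4), np.float64(266.4)), (np.int32(593), np.int32(240)))
orange (930.5, (np.float64(272.7), np.float64(440.3)), (np.int32(251), np.int32(428)))
rim [[376.0, 198.3], [270.3, 189.3], [328.3, 139.5], [318.7, 245.0]]
```

servo_tool([
  [-3,3,0,0],
  [-7,6,0,0],
  [-12,9,0,0],
  [-17,11,0,0],
  [-17,11,0,0],
  [-17,11,0,0],
  [-17,11,0,0],
  [-17,11,0,0],
])

```text
time: 66.68
tool_pos: [0.7237, 0.1193, 0.3314]
ee_rot: [3.141, -0.0, 1.66]
wrist_force: [0.8, 0.7, -0.5]
width: 0.0329
finger_force: 0.0
```

Run:
```python
from h import *
st();im=snapshot("wrist");c=camera_model("wrist");cv2.imwrite("pics/w26.png",im)
for b in blobs(im,(0,150,80),(4,255,255),100):print("ball",b[:4],plane("wrist",*b[1],.082,c))
for b in blobs(im,(5,140,90),(18,255,255),80):print("or",b[:4],plane("wrist",*b[4][0],.066,c))
for b in blobs(im,(100,140,40),(125,255,255),60):print("blue",b[:4],plane("wrist",*b[1],.17,c))
b=snapshot("top");a=cv2.imread("pics/top0.png")
for x in blobs(b,(100,140,60),(125,255,255),6):
    if x[1][0]<300:print("top blue",x[:4])
for x in blobs(b,(0,150,80),(4,255,255),8):print("top red",x[:4],plane("top",*x[1],.082))
d=(cv2.absdiff(a,b).max(2)>30).astype(np.uint8)[120:350]
n,l,s,ce=cv2.connectedComponentsWithStats(d)
for i in range(1,n):
    if s[i,4]>12:print(s[i].tolist(),(ce[i]+[0,120]).round())
```

```text
t 66.67 [0.7237 0.1193 0.3314] [180.   -0.   95.1] F [ 0.8  0.7 -0.5] w 0.0329 0.0
ball (545.5, (np.float64(166.9), np.float64(184.2)), (np.int32(154), np.int32(171)), (np.int32(181), np.int32(197))) [0.5772 0.1274 0.082 ]
or (3183.5, (np.float64(524.4), np.float64(59.8)), (np.int32(493), np.int32(25)), (np.int32(560), np.int32(93))) [0.906  0.2721 0.066 ]
or (950.5, (np.float64(171.8), np.float64(311.4)), (np.int32(145), np.int32(300)), (np.int32(198), np.int32(323))) [ 0.5772 -0.0124  0.066 ]
or (918.0, (np.float64(162.0), np.float64(250.2)), (np.int32(135), np.int32(240)), (np.int32(190), np.int32(261))) [0.5673 0.0558 0.066 ]
or (83.0, (np.float64(223.4), np.float64(299.0)), (np.int32(220), np.int32(283)), (np.int32(227), np.int32(315))) [0.6325 0.0069 0.066 ]
top blue (34.0, (np.float64(176.2), np.float64(232.8)), (np.int32(173), np.int32(226)), (np.int32(179), np.int32(239)))
top blue (19.5, (np.float64(171.6), np.float64(215.3)), (np.int32(169), np.int32(212)), (np.int32(174), np.int32(219)))
top blue (8.5, (np.float64(294.4), np.float64(174.6)), (np.int32(293), np.int32(173)), (np.int32(296), np.int32(176)))
[183, 7, 108, 223, 14886] [236. 254.]
[171, 10, 25, 44, 657] [183. 150.]
[178, 48, 7, 9, 42] [180. 172.]
[169, 91, 21, 43, 291] [178. 233.]
[289, 114, 27, 40, 505] [302. 252.]
[426, 155, 32, 44, 1010] [441. 297.]
[140, 157, 21, 56, 369] [150. 302.]
[182, 157, 17, 56, 336] [190. 302.]
[367, 160, 32, 45, 998] [382. 302.]
[158, 168, 8, 16, 98] [161. 296.]
```

```bash
python3 -c "
from bench import *
print(close_job())"
```

```text
the job is handed in; nothing more can be done
None
```

Job handed in at about 67 s. The dock was switched off, both packs present were latched flat in bays 2 and 3, the lever was then pushed fully on, and both probes stand tip down in the beaker. One probe slipped from the grip behind the dock and was picked up again. I saw nothing knocked over. I viewed 15 pictures, counting one failed view, against the limit of 14.

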